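Test sprung microscope objectives on a plate and sort out the weak one

ROBOT

A 7-joint arm with a two-finger parallel gripper is mounted at the origin on the work surface. World frame = base frame: x ahead of the robot, y to its left, z up, the work surface at z = 0. Lengths are in m, angles in rad, forces in N, time in s.
With the tool pointing down it reaches from about 0.4 to 0.85 m from the base axis. Payload 10.4 kg.
Tool frame: the origin (TCP) lies midway between the tips of the shut fingers; the grasp point (between the pads) lies 19 mm behind it; y points along the fingers, x is the direction in which the jaws open and shut, and the axes are right-handed (so a half turn about y gives the same grasp; the last joint's range is limited). The gripper opens to 87 mm and grips with 3 to 60 N. Pads are 19 mm wide; open, the fingers measure 117 mm over their backs; the gripper's body (75 mm by 190 mm) begins 51 mm behind the grasp point.
Start: joints at [-1.263, 0.332, -0.065, 1.46, 0.022, 1.35, -0.088], TCP at [0.203, 0.591, 0.19] pointing down, gripper open.
Joint ranges: [-2.6, 2.6], [-0.5, 2.12], [-1.47, 1.34], [0.16, 2.42], [-1.27, 4.41], [0.06, 2.06], [-2.6, 2.6]. Speed limits (rad/s): [2.22, 2.22, 2.79, 2.79, 3.14, 3.14, 3.14].

INTERFACE

Orientations are given as a unit quaternion [x, y, z, w].
In Python, from bench import * gives the robot as it stands.
- The arm moves only by the tool jog_arm, never from a script. Its argument "commands" is a list of rows, each an object with "translation": the shift along the world's x, y, z in mm, a list of three; "twist": the turn about the world's z in rad. A call has 1 to 20 rows; each row shifts and turns the commanded pose from where the row before left it; what a row does not reach is not made up. A row lasts 1/10 s, in which the tool goes at most 50 mm and 8.59 degrees, less where a joint would pass 70% of its speed; a pose out of reach is approached as far as the arm can. A call is refused whole if a number of a shift passes 50 or a number of a turn 0.15, either way. A call with a gripper value outside its range is refused whole. "grip" is the closure, from 0 (fully open) to 1 (shut), set as the call begins (left out, the last holds). The fingers move at their own pace and stop on an object; "grip_force" is the grip in N (left out, the last holds). Time passes only in rows, so rows that do not move let the fingers close. It gives the time, the measured TCP pose, the force and the opening at its end, in the units of the state.
- read_state(): the state, without advancing time (a new reading comes with each control period).
- camera(name): name is "scene" or "top"; returns a dict with "img" (400x640x3 uint8, red, green, blue), "fx", "fy", "cx", "cy" (pixels), "dist" ([k1, k2, p1, p2, k3] as OpenCV has them; the pictures are not rectified), "cam_to_world" (4x4, takes a point from camera to world coordinates). Camera axes: x right, y down, z forward; pixel columns grow to the right and rows downward; lengths in m; the calibration is good to about 2 mm. A picture is of the moment at which its call begins. There is no depth.
- close_job(): hands the job in, once; it reports no verdict.
The state is a dict: "time": time; "joint_positions": joint angles; "joint_vel": joint speeds; "joint_torque": joint torques, N m; "ee_pos": TCP position; "eef_rot": TCP orientation; "ft_force": force on the tool from outside, world axes, zero at the start; "torque": the same for the moment, N m; "width": finger opening in m.
Only numpy, scipy, OpenCV 4.12 (cv2) and the standard library are available. Lean on these libraries where they do the work, as an engineer would, in place of code of your own. Each camera call takes 0.05 s, during which the arm holds its last target.

TASK

One of these three identical microscope objectives has a weak nose spring. One at a time, pick up each objective, press its capped nose straight down on the steel plate until it has given by at least half of its 10 mm travel, and put it away before testing the next: the weak one upright in the round steel dish, each sound one upright in its own compartment of the white tray. Do not tip an objective over, and leave everything else where it is.

Things in the scene. Friction and masses are not known exactly. Their poses are not given: they have to be found in the camera images.
- objective_1_mid (a point): One of three look-alike objectives (metal barrel, brass thread on top, black cap on the nose), 74 mm tall, about 0.13 kg, standing nose down. Point: on the axis, 37 mm above the cap's underside (nose out); z up the axis. From the bottom: cap 26 mm across, 10 mm high; 12 mm of thin nose; barrel, 30 mm across from 27 to 58 mm (grip here), 27 mm across to 66 mm; thread 20 mm across to 74 mm.
- objective_2_mid (a point): Another of the three identical objectives, with the same sizes and the same point and axes as objective_1_mid; the number does not tell which one is weak.
- objective_3_mid (a point): Another of the three identical objectives, with the same sizes and the same point and axes as objective_1_mid; the number does not tell which one is weak.
- objective_1: The objective of objective_1_mid, given at the underside of its cap (nose out), z up. In all three, cap and nose slide up into the barrel against a spring, 10 mm at most. Two have a sound spring: it pushes back with 4.5 N at the start, 9.5 N at 5 mm. One has a weak spring: 2 N at the start, 3 N at 5 mm. Neither look nor number tells which.
- objective_2: The objective of objective_2_mid, given at its origin: on the axis at the underside of the cap (nose out), z up.
- objective_3: The objective of objective_3_mid, given at its origin: on the axis at the underside of the cap (nose out), z up.
- press_plate: Square ground steel plate, 110 x 110 mm, fixed to the bench on rubber feet. Origin under its centre at bench height; its flat top is 15 mm above that. z up, x and y along its sides.
- storage_tray: White plastic tray, 180 x 95 mm and 18 mm high, walls and floor 4 mm, fixed, divided across its long side into two compartments of 84 x 87 mm. Origin under its centre at bench height; x along its long side, z up.
- storage_a (a point): Centre of the floor of one compartment of the white tray, 4 mm above the bench; x along the tray's long side, z up.
- storage_b (a point): Centre of the floor of the tray's other compartment, 88 mm from storage_a along the tray's x.
- dish_floor (a point): Round open steel dish, 96 mm across at the rim, 18 mm high, walls and floor 4 mm, fixed; inside floor about 80 mm across. This point is the centre of its inner floor, 4 mm above the bench; z up.
- oil_bottle: Bystander: small amber bottle with a black cap, 28 mm across and 65 mm high, standing. Origin at the centre of its underside.
- slide_box: Bystander: flat grey slide box, 82 x 32 x 24 mm. Origin at the centre of its underside, x along its length.
- lens_cap: Bystander: black disc-shaped cap, 32 mm across and 8 mm high, lying among the objectives. Origin at the centre of its underside.
- thread_ring: Bystander: brass ring, 30 mm across and 6 mm high, lying among the objectives. Origin at the centre of its underside.
- small_wrench: Bystander: small flat steel wrench, 90 mm long, lying on the bench. Origin at its underside, x along its length.
- petri_dish: Bystander: closed clear dish, 60 mm across and 15 mm high. Origin at the centre of its underside.

How it is judged:
On the way, in this order (a step that is already met when the one before it is completed fails the run):
1. a first objective is pressed against the plate, its nose in by at least 4 mm (((contact force between objective_1 and press_plate above 2 N and z of objective_1_mid in the frame of press_plate below 0.048 m) or (contact force between objective_2 and press_plate above 2 N and z of objective_2_mid in the frame of press_plate below 0.048 m) or (contact force between objective_3 and press_plate above 2 N and z of objective_3_mid in the frame of press_plate below 0.048 m))), for 0.2 s.
2. a second one is pressed likewise, one other having been put away in its right place ((((contact force between objective_1 and press_plate above 2 N and z of objective_1_mid in the frame of press_plate below 0.048 m) and (horizontal distance between objective_2_mid and dish_floor below 0.034 m or horizontal distance between objective_3_mid and storage_tray below 0.08 m)) or ((contact force between objective_2 and press_plate above 2 N and z of objective_2_mid in the frame of press_plate below 0.048 m) and horizontal distance between any of objective_1_mid, objective_3_mid and storage_tray below 0.08 m) or ((contact force between objective_3 and press_plate above 2 N and z of objective_3_mid in the frame of press_plate below 0.048 m) and (horizontal distance between objective_1_mid and storage_tray below 0.08 m or horizontal distance between objective_2_mid and dish_floor below 0.034 m)))), for 0.2 s.
3. the last one is pressed likewise, both others having been put away in their right places ((((contact force between objective_1 and press_plate above 2 N and z of objective_1_mid in the frame of press_plate below 0.048 m) and horizontal distance between objective_2_mid and dish_floor below 0.034 m and horizontal distance between objective_3_mid and storage_tray below 0.08 m) or ((contact force between objective_2 and press_plate above 2 N and z of objective_2_mid in the frame of press_plate below 0.048 m) and horizontal distance between each of objective_1_mid, objective_3_mid and storage_tray below 0.08 m) or ((contact force between objective_3 and press_plate above 2 N and z of objective_3_mid in the frame of press_plate below 0.048 m) and horizontal distance between objective_1_mid and storage_tray below 0.08 m and horizontal distance between objective_2_mid and dish_floor below 0.034 m))), for 0.2 s.
At the end, for the whole second after the job is handed in: The weak objective stands in the round dish and the two sound ones in the white tray, one in each compartment: each released and at rest, standing on the floor there, within 9 degrees of upright and with its axis within 34 mm of the centre of the dish or compartment (horizontal distance between objective_2_mid and dish_floor below 0.034 m and z of objective_2_mid in the frame of dish_floor between 0.031 and 0.043 m and angle between objective_2_mid's own z axis and vertical below 0.15 rad and (((horizontal distance between objective_1_mid and storage_a below 0.034 m and z of objective_1_mid in the frame of storage_a between 0.031 and 0.043 m and angle between objective_1_mid's own z axis and vertical below 0.15 rad) and (horizontal distance between objective_3_mid and storage_b below 0.034 m and z of objective_3_mid in the frame of storage_b between 0.031 and 0.043 m and angle between objective_3_mid's own z axis and vertical below 0.15 rad)) or ((horizontal distance between objective_1_mid and storage_b below 0.034 m and z of objective_1_mid in the frame of storage_b between 0.031 and 0.043 m and angle between objective_1_mid's own z axis and vertical below 0.15 rad) and (horizontal distance between objective_3_mid and storage_a below 0.034 m and z of objective_3_mid in the frame of storage_a between 0.031 and 0.043 m and angle between objective_3_mid's own z axis and vertical below 0.15 rad))) and linear speed of each of objective_1, objective_2, objective_3 below 0.03 m/s); the robot touches nothing.
It fails at once if an objective is tipped by more than 35 degrees (angle between any of objective_1_mid, objective_2_mid, objective_3_mid's own z axis and vertical above 0.61 rad).
It fails at once if a bystander is moved by more than 30 mm (distance of any of oil_bottle, slide_box, lens_cap, thread_ring, small_wrench, petri_dish from where it was at the start of the episode above 0.03 m).
It also fails if it takes over 72 s, if anything falls off the work surface, if the arm or the gripper's body presses on something with over 40 N, if the wrist force passes 120 N, or if a joint passes its speed limit or range.

## Working session

There is one attempt and no reset: what is moved stays moved. The work goes in short steps, Python scripts to look and compute and a tool call to move; the robot and the scene stay as the last step left them, time stands still between calls to the robot, and variables do not carry over. Pictures are saved under pics/ and viewed, and the job is handed in when it is done.

Besides the shell and the picture viewer there is one more tool, called after "Emit:" as name([rows], argument=value, ...), one row to a line, values as JSON. jog_arm: Moves the arm, as the interface text tells. Its arguments: {"type":"object","properties":{"commands":{"type":"array"},"grip":{"type":"number"},"grip_force":{"type":"number"}},"required":["commands"]}

```bash
mkdir -p pics; ls
cat > look.py <<'E'
from bench import *
import cv2,sys,pickle
tag=sys.argv[1]
for n in ("scene","top"):
    c=camera(n); cv2.imwrite(f"pics/{n}_{tag}.png",c["img"][:,:,::-1]); pickle.dump(c,open(f"{n}_{tag}.pkl","wb"))
    if tag=='0': print(n,c["fx"],c["fy"],c["cx"],c["cy"],c["dist"],c["cam_to_world"])
s=read_state();print({k:s[k] for k in("time","ee_pos","eef_rot","ft_force","width")})
E
python3 look.py 0
```

```text
pics
scene 386.97955965238333 386.97955965238333 315.6741587726018 198.81626875863745 [-0.0685159  0.         0.         0.         0.       ] [[ 0.23690578  0.61964833 -0.74827241  1.22310663]
 [ 0.97139535 -0.13813124  0.19316012 -0.17939602]
 [ 0.01633155 -0.77262909 -0.63464759  0.61219211]
 [ 0.          0.          0.          1.        ]]
top 369.3044237895535 369.3044237895535 320.0044916100131 205.80949820822894 [-0.03622547  0.          0.          0.          0.        ] [[ 0.02893862 -0.98643016  0.16161097  0.44720321]
 [-0.99916132 -0.03323157 -0.02392331 -0.00128671]
 [ 0.02896926 -0.16078312 -0.98656453  0.82034369]
 [ 0.          0.          0.          1.        ]]
{'time': 0.1, 'ee_pos': array([0.20287786, 0.59073937, 0.18941538]), 'eef_rot': array([ 0.57576738,  0.41049117, -0.41122754, -0.57522242]), 'ft_force': array([-0.57133351,  0.42939539, -0.01728339]), 'width': 0.08681471872580479}
```

View pics/scene_0.png

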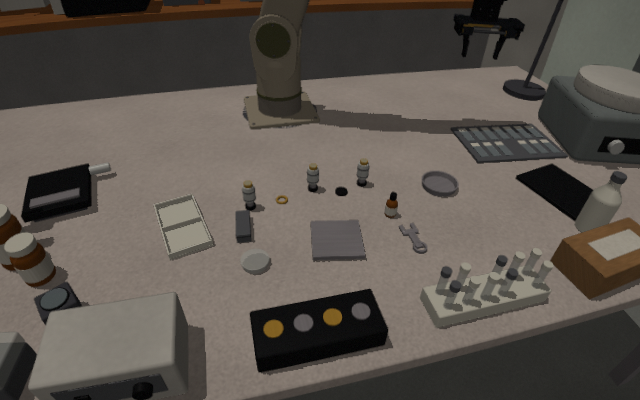

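View pics/top_0.png

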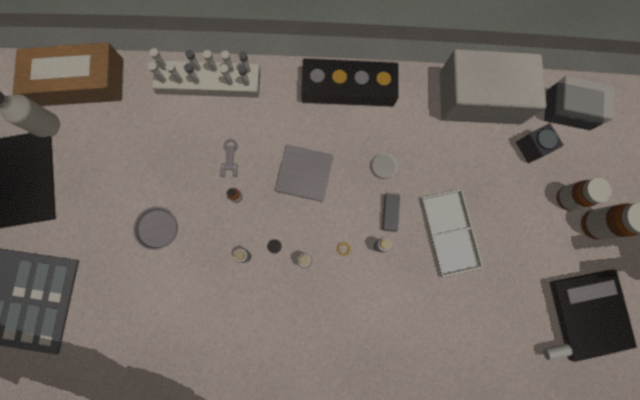

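The top view shows the objectives at about (240,255), (304,260) and (384,244). The plate is at (305,172), the tray at (451,233) and the dish at (157,228). Next I'll enlarge crops to get contours.

```bash
cat > geo.py <<'E'
import numpy as np,cv2,pickle
def ray(c,px):
    K=np.array([[c["fx"],0,c["cx"]],[0,c["fy"],c["cy"]],[0,0,1]])
    u=cv2.undistortPoints(np.array(px,float).reshape(-1,1,2),K,np.array(c["dist"]))[:,0]
    M=np.array(c["cam_to_world"]); d=np.c_[u,np.ones(len(u))]@M[:3,:3].T
    return M[:3,3],d
def toz(c,px,z):
    o,d=ray(c,px); z=np.asarray(z,float); return o+d*((z-o[2])/d[:,2])[:,None]
def proj(c,P):
    K=np.array([[c["fx"],0,c["cx"]],[0,c["fy"],c["cy"]],[0,0,1]])
    Mi=np.linalg.inv(np.array(c["cam_to_world"]))
    return cv2.projectPoints(np.array(P,float).reshape(-1,1,3),cv2.Rodrigues(Mi[:3,:3])[0],Mi[:3,3],K,np.array(c["dist"]))[0][:,0]
E
python3 - <<'E'
import cv2
a=cv2.imread('pics/top_0.png')[130:290,130:490]
cv2.imwrite('pics/topc0.png',cv2.convertScaleAbs(cv2.resize(a,None,fx=2.2,fy=2.2,interpolation=cv2.INTER_CUBIC),alpha=1.5))
b=cv2.imread('pics/scene_0.png')[145:285,150:470]
cv2.imwrite('pics/scc0.png',cv2.convertScaleAbs(cv2.resize(b,None,fx=2.5,fy=2.5,interpolation=cv2.INTER_CUBIC),alpha=1.5))
E
```

```text
(no output)
```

View pics/topc0.png

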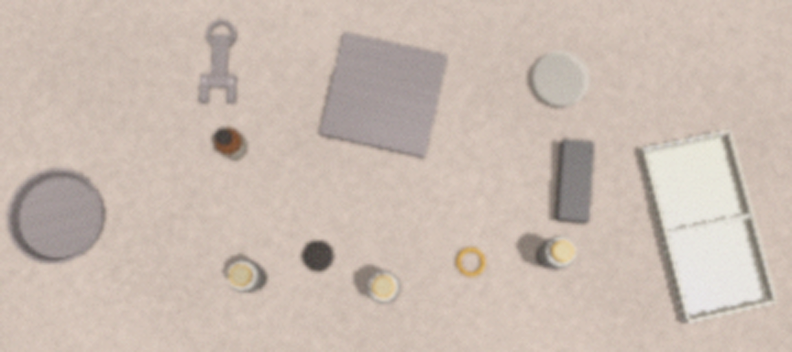

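View pics/scc0.png

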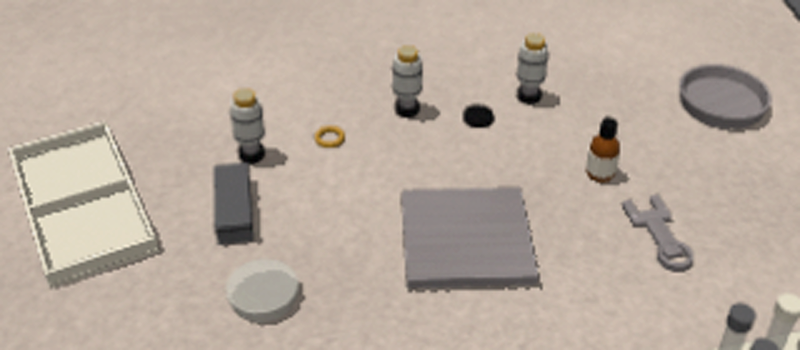

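```bash
cat > find.py <<'E'
from geo import *
import sys
tag=sys.argv[1]
res={}
for n in("top","scene"):
    c=pickle.load(open(f"{n}_{tag}.pkl","rb")); im=c["img"]
    h=cv2.cvtColor(im,cv2.COLOR_RGB2HSV)
    m=cv2.inRange(h,(17,70,90),(32,255,255)) 
    roi=np.zeros_like(m); 
    if n=="top": roi[190:300,140:490]=1
    else: roi[150:270,155:470]=1
    k,l,st,ce=cv2.connectedComponentsWithStats(m*roi)
    for i in range(1,k):
        if st[i,4]>=8: print(n,st[i],ce[i].round(1),"z74:",toz(c,[ce[i]],0.072)[0].round(4))
E
python3 find.py 0
python3 - <<'E'
from geo import *
c=pickle.load(open("top_0.pkl","rb")); im=c["img"]
h=cv2.cvtColor(im,cv2.COLOR_RGB2HSV)
for p in [(305,172),(157,228),(450,215),(455,250),(330,200),(240,255),(304,260),(386,244),(385,212),(384,166),(344,249),(274,246)]: print(p,h[p[1],p[0]],im[p[1],p[0]])
E
```

```text
top [380 240  11   9  32] [383.8 243.5] z74: [ 0.4966 -0.1513  0.072 ]
top [337 242  14  14  95] [343.7 248.6] z74: [ 0.4838 -0.0698  0.072 ]
top [234 250  11  10  45] [239.2 254.6] z74: [0.4653 0.1396 0.072 ]
top [299 255  10  10  37] [303.2 259.7] z74: [0.4592 0.011  0.072 ]
scene [360 158   8   6  22] [363.  160.5] z74: [0.4648 0.1372 0.072 ]
scene [309 163   8   7  27] [312.  165.4] z74: [0.4587 0.0068 0.072 ]
scene [243 180   9   6  30] [246.9 182.9] z74: [ 0.4954 -0.1563  0.072 ]
scene [276 195  12   9  55] [281.4 198.7] z74: [ 0.5695 -0.0885  0.072 ]
(305, 172) [176  19 110] [110 102 103]
(157, 228) [  4  19 105] [105  98  97]
(450, 215) [ 23  13 156] [156 154 148]
(455, 250) [ 15   7 155] [155 153 151]
(330, 200) [ 16  35 139] [139 130 120]
(240, 255) [ 21  57 135] [135 126 105]
(304, 260) [ 22  62 140] [140 131 106]
(386, 244) [ 22  62 149] [149 139 113]
(385, 212) [ 8 13 76] [76 73 72]
(384, 166) [ 18  20 129] [129 125 119]
(344, 249) [ 14  37 138] [138 127 118]
(274, 246) [ 0 33 54] [54 47 47]
```

```bash
sed -i 's/(17,70,90)/(18,48,90)/' find.py; python3 find.py 0
python3 - <<'E'
from geo import *
c=pickle.load(open("top_0.pkl","rb")); im=c["img"]
h=cv2.cvtColor(im,cv2.COLOR_RGB2HSV)
def big(m,x0,y0,x1,y1):
    r=np.zeros_like(m); r[y0:y1,x0:x1]=m[y0:y1,x0:x1]
    cs=cv2.findContours(r,cv2.RETR_EXTERNAL,cv2.CHAIN_APPROX_NONE)[0]
    return max(cs,key=cv2.contourArea)
def rect(ct,z):
    P=toz(c,ct[:,0].astype(float),z)[:,:2]*1000
    r=cv2.minAreaRect(P.astype(np.float32)); b=cv2.boxPoints(r); return r,b.round(0).tolist()
pl=cv2.inRange(h,(0,0,60),(180,27,124)); ct=big(pl,265,135,345,210); print("plate",rect(ct,.015))
ct=big(pl,130,200,185,255); P=toz(c,ct[:,0].astype(float),.018)[:,:2]*1000; print("dish",cv2.minEnclosingCircle(P.astype(np.float32)),cv2.fitEllipse(P.astype(np.float32)))
tr=cv2.inRange(h,(0,0,105),(180,22,255)); ct=big(tr,410,180,490,285); print("tray",rect(ct,.018))
for nm,roi,z in(("slide",(370,190,402,235),.024),("bottle",(222,180,245,210),.06),("cap",(264,235,285,258),.008)):
    ct=big(cv2.inRange(h,(0,0,0),(180,255,95)),*roi); print(nm,rect(ct,z))
# scene
s=pickle.load(open("scene_0.pkl","rb"))
f=lambda u,v:(150+u/2.5,145+v/2.5)
print("scene plate corners",toz(s,[f(402,190),f(520,188),f(537,277),f(408,277)],.015).round(3).tolist())
print("scene tray corners",toz(s,[f(12,148),f(105,126),f(159,240),f(50,272)],.018).round(3).tolist())
print("scene dish ends",toz(s,[f(680,95),f(769,97),f(727,66),f(727,120)],.018).round(3).tolist())
E
```

```text
top [380 239  11  10  86] [385.3 243.5] z74: [ 0.4966 -0.1545  0.072 ]
top [337 243  14  13  71] [343.9 248.6] z74: [ 0.4838 -0.0702  0.072 ]
top [233 250  12  11  90] [238.7 254.6] z74: [0.4653 0.1404 0.072 ]
top [299 255  11  11  92] [303.8 259.8] z74: [0.459  0.0099 0.072 ]
scene [360 158   8   6  33] [363.3 160.3] z74: [0.4639 0.1382 0.072 ]
scene [309 163   8   7  37] [312.4 165.3] z74: [0.4584 0.0079 0.072 ]
scene [243 180  10   6  40] [247.4 182.8] z74: [ 0.4954 -0.1553  0.072 ]
scene [276 195  12   8  45] [281.2 198.8] z74: [ 0.5696 -0.0888  0.072 ]
plate (((654.027099609375, 17.320045471191406), (110.10285186767578, 111.51542663574219), 79.49221801757812), [[589.0, -27.0], [699.0, -47.0], [719.0, 61.0], [609.0, 82.0]])
dish ((518.4378051757812, 336.34637451171875), 47.84089660644531) ((518.4895629882812, 336.6277160644531), (92.19652557373047, 93.52849578857422), 171.17660522460938)
tray (((530.9454956054688, -313.92523193359375), (180.2713165283203, 94.64327239990234), 13.37706184387207), [[432.0, -289.0], [454.0, -381.0], [630.0, -339.0], [608.0, -247.0]])
slide (((569.1898803710938, -173.29791259765625), (37.025238037109375, 81.53534698486328), 86.77662658691406), [[527.0, -189.0], [609.0, -194.0], [611.0, -157.0], [530.0, -153.0]])
bottle (((590.6862182617188, 162.65362548828125), (27.306039810180664, 23.42486000061035), 47.40380096435547), [[573.0, 161.0], [590.0, 145.0], [609.0, 165.0], [591.0, 181.0]])
cap (((487.9784851074219, 76.96389770507812), (26.130701065063477, 30.569610595703125), 1.8196731805801392), [[474.0, 92.0], [475.0, 61.0], [502.0, 62.0], [501.0, 93.0]])
scene plate corners [[0.594, -0.027, 0.015], [0.615, 0.079, 0.015], [0.722, 0.058, 0.015], [0.698, -0.047, 0.015]]
scene tray corners [[0.459, -0.378, 0.018], [0.444, -0.29, 0.018], [0.613, -0.245, 0.018], [0.631, -0.335, 0.018]]
scene dish ends [[0.52, 0.284, 0.018], [0.543, 0.375, 0.018], [0.483, 0.358, 0.018], [0.568, 0.313, 0.018]]
```

```bash
cat > st.py <<'E'
from bench import *
import numpy as np
from scipy.spatial.transform import Rotation as R
s=read_state();r=R.from_quat(s["eef_rot"]).as_matrix()
print("t",round(s["time"],2),"tcp mm",(s["ee_pos"]*1000).round(1),"F",s["ft_force"].round(2),"w",round(s["width"],4))
print("jaw dir deg",np.degrees(np.arctan2(r[1,0],r[0,0])).round(1),"\n",r.round(3)); print(s["joint_positions"].round(2))
E
python3 st.py
```

```text
t 0.1 tcp mm [202.9 590.7 189.4] F [-0.57  0.43 -0.02] w 0.0868
jaw dir deg 71.0 
 [[ 0.325 -0.    -0.946]
 [ 0.946 -0.001  0.325]
 [-0.001 -1.    -0.   ]]
[-1.26  0.33 -0.06  1.46  0.02  1.35 -0.09]
```

Emit:
jog_arm([
  {"translation":[10,-15,0]},
  {"translation":[18,-30,0]},
  {"translation":[18,-32,0]},
  {"translation":[18,-32,0]},
  {"translation":[18,-32,0]},
  {"translation":[18,-32,0]},
  {"translation":[18,-32,0]},
  {"translation":[18,-32,-5]},
  {"translation":[18,-32,-5]},
  {"translation":[18,-32,-10]},
  {"translation":[18,-32,-10]},
  {"translation":[18,-32,-10]},
  {"translation":[18,-32,-10]},
  {"translation":[18,-30,-10]},
  {"translation":[12,-20,-10]},
  {"translation":[6,-9,0]},
  {"translation":[0,0,0]},
  {"translation":[0,0,0]},
], grip=0, grip_force=35)

```text
invalid input at $.commands[0]: expected keys translation, twist
```

Emit:
jog_arm([
  {"translation":[10,-15,0],"twist":0},
  {"translation":[18,-30,0],"twist":0},
  {"translation":[18,-32,0],"twist":0},
  {"translation":[18,-32,0],"twist":0},
  {"translation":[18,-32,0],"twist":0},
  {"translation":[18,-32,0],"twist":0},
  {"translation":[18,-32,0],"twist":0},
  {"translation":[18,-32,-5],"twist":0},
  {"translation":[18,-32,-5],"twist":0},
  {"translation":[18,-32,-10],"twist":0},
  {"translation":[18,-32,-10],"twist":0},
  {"translation":[18,-32,-10],"twist":0},
  {"translation":[18,-32,-10],"twist":0},
  {"translation":[18,-30,-10],"twist":0},
  {"translation":[12,-20,-10],"twist":0},
  {"translation":[6,-9,0],"twist":0},
  {"translation":[0,0,0],"twist":0},
  {"translation":[0,0,0],"twist":0},
], grip=0, grip_force=35)

```text
time: 1.9
ee_pos: [0.4647, 0.1365, 0.1206]
eef_rot: [-0.575, -0.411, 0.411, 0.575]
ft_force: [-0.0, 1.0, -0.4]
width: 0.0871
```

```bash
python3 st.py
```

```text
t 1.9 tcp mm [464.7 136.5 120.6] F [-0.01  0.96 -0.39] w 0.0871
jaw dir deg 71.1 
 [[ 0.324  0.    -0.946]
 [ 0.946  0.001  0.324]
 [ 0.001 -1.     0.   ]]
[-0.71  0.07  0.34  1.93 -0.03  1.15  0.89]
```

Emit:
jog_arm([
  {"translation":[0,3,-15],"twist":0},
  {"translation":[0,0,-20],"twist":0},
  {"translation":[0,0,-20],"twist":0},
  {"translation":[0,0,-20],"twist":0},
  {"translation":[0,0,-12],"twist":0},
  {"translation":[0,0,-8],"twist":0},
  {"translation":[0,0,0],"twist":0},
  {"translation":[0,0,0],"twist":0},
])

```text
time: 2.7
ee_pos: [0.4653, 0.1386, 0.0258]
eef_rot: [-0.575, -0.411, 0.411, 0.575]
ft_force: [0.2, 0.9, -0.1]
width: 0.0871
```

```bash
python3 look.py 1
python3 - <<'E'
import cv2
a=cv2.imread('pics/top_1.png')[180:310,160:360]
b=cv2.imread('pics/scene_1.png')[130:230,290:450]
a=cv2.resize(a,(400,260),interpolation=2);b=cv2.resize(b,(400,260),interpolation=2)
cv2.imwrite('pics/c1.png',cv2.convertScaleAbs(cv2.hconcat([a,b]),alpha=1.6))
E
```

```text
{'time': 2.8, 'ee_pos': array([0.46557528, 0.13851675, 0.02601764]), 'eef_rot': array([ 0.57549528,  0.41140255, -0.4103601 , -0.57546305]), 'ft_force': array([ 0.04968459,  0.4114137 , -0.1409478 ]), 'width': 0.08670735922469495}
```

View pics/c1.png

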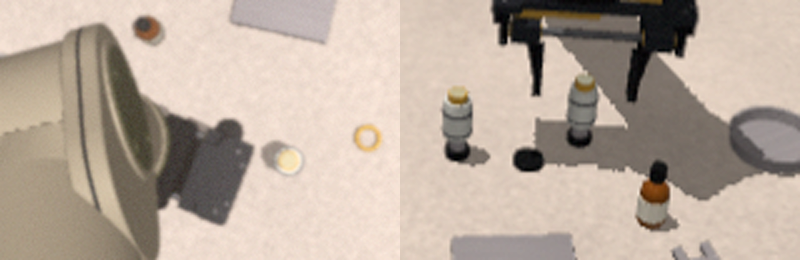

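Run:
```python
from geo import *
c=pickle.load(open("scene_1.pkl","rb"))
u=np.array([.324,.946,0])
t=np.array([.4655,.1385,.026])
for k in(-.048,0,.048):print(proj(c,[t+k*u, t+k*u+[0,0,.06]]).round(1).tolist())
print("seen", (290+137*.4,130+95/2.6),(290+233*.4,130+100/2.6))
```

```text
[[343.4, 174.2], [344.9, 154.7]]
[[361.9, 175.5], [364.1, 155.9]]
[[380.5, 176.7], [383.5, 157.2]]
seen (344.8, 166.53846153846155) (383.2, 168.46153846153845)
```

Run:
```python
import cv2
b=cv2.imread('pics/scene_1.png')[120:200,320:410]
cv2.imwrite('pics/c1b.png',cv2.convertScaleAbs(cv2.resize(b,None,fx=7,fy=7,interpolation=cv2.INTER_NEAREST),alpha=1.8))
```

```text
(no output)
```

View pics/c1b.png

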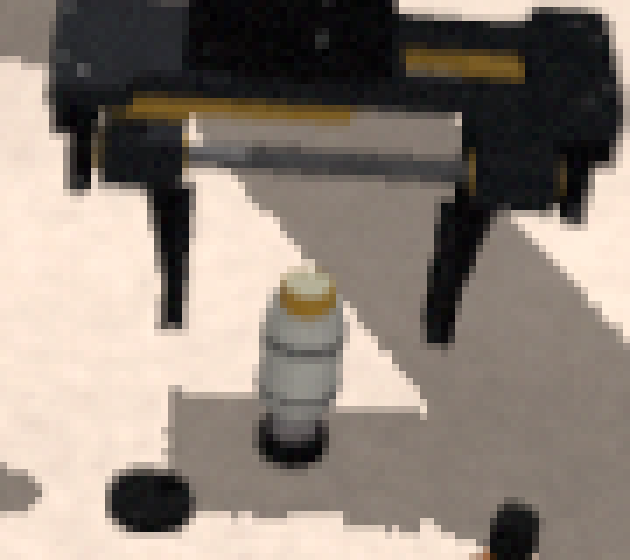

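Run:
```python
from geo import *
c=pickle.load(open("scene_1.pkl","rb"));t=pickle.load(open("top_1.pkl","rb"))
print("obj proj z0,27,58,74",proj(c,[[.4645,.139,z] for z in(0,.027,.058,.074)]).round(1).tolist())
cv2.imwrite('pics/c1t.png',cv2.convertScaleAbs(cv2.resize(t["img"][210:310,220:320,::-1],None,fx=5.5,fy=5.5,interpolation=cv2.INTER_NEAREST),alpha=1.8))
for z in(.095,.12,.15):print(toz(t,[(285,245),(272,292)],z).round(3).tolist())
```

```text
obj proj z0,27,58,74 [[361.1, 183.2], [362.0, 174.9], [363.1, 165.0], [363.7, 159.7]]
[[0.486, 0.047, 0.095], [0.396, 0.068, 0.095]]
[[0.485, 0.046, 0.12], [0.397, 0.066, 0.12]]
[[0.483, 0.044, 0.15], [0.4, 0.063, 0.15]]
```

View pics/c1t.png

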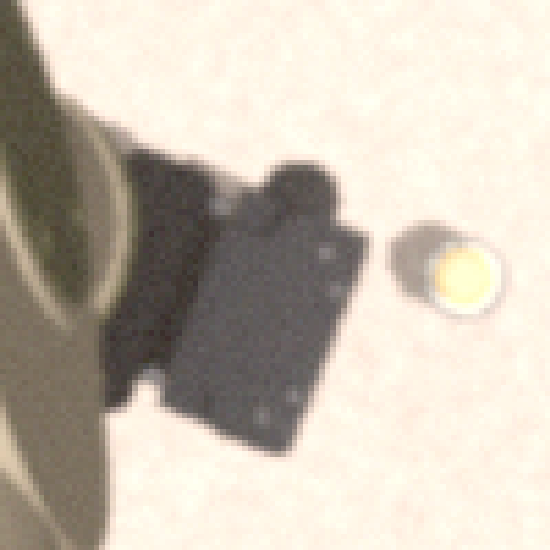

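The body lines up in xy, but the open fingertips look about 20 mm above the TCP, which fits a linkage that swings down as it closes. I'll close the gripper and look again.

Emit:
jog_arm([
  {"translation":[0,0,0],"twist":0},
  {"translation":[0,0,0],"twist":0},
  {"translation":[0,0,0],"twist":0},
  {"translation":[0,0,0],"twist":0},
  {"translation":[0,0,0],"twist":0},
  {"translation":[0,0,0],"twist":0},
], grip=1, grip_force=35)

```text
time: 3.4
ee_pos: [0.465, 0.1381, 0.0252]
eef_rot: [-0.575, -0.411, 0.411, 0.576]
ft_force: [-1.1, -0.1, 0.2]
width: 0.0467
```

```bash
python3 look.py 2
python3 - <<'E'
import cv2
b=cv2.imread('pics/scene_2.png')[120:200,320:410]
cv2.imwrite('pics/c2b.png',cv2.convertScaleAbs(cv2.resize(b,None,fx=7,fy=7,interpolation=cv2.INTER_NEAREST),alpha=1.8))
E
```

```text
{'time': 3.5, 'ee_pos': array([0.46498296, 0.13816233, 0.02516296]), 'eef_rot': array([-0.5754645 , -0.41089149,  0.41084462,  0.57551325]), 'ft_force': array([-0.63475449, -0.18029041,  0.79798259]), 'width': 0.03893455318781389}
```

View pics/c2b.png

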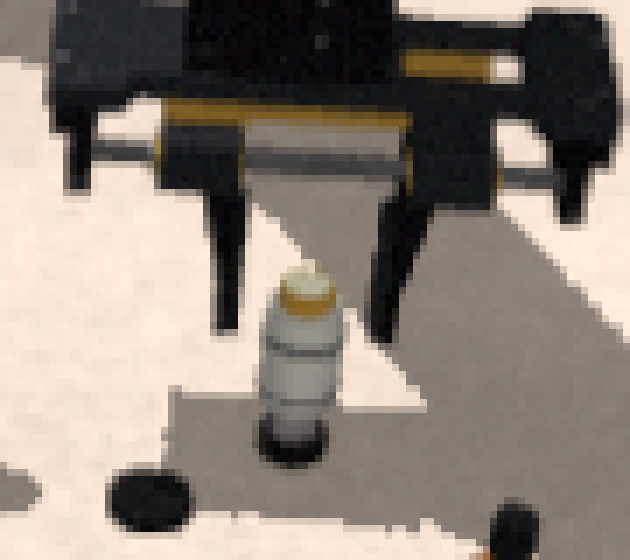

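Run:
```python
import cv2
b=cv2.imread('pics/scene_2.png')[60:190,290:430]
cv2.imwrite('pics/c2c.png',cv2.convertScaleAbs(cv2.resize(b,None,fx=4.5,fy=4.5,interpolation=cv2.INTER_NEAREST),alpha=3,beta=20))
b=cv2.imread('pics/top_2.png')[200:330,180:320]
cv2.imwrite('pics/c2d.png',cv2.convertScaleAbs(cv2.resize(b,None,fx=4.5,fy=4.5,interpolation=cv2.INTER_NEAREST),alpha=3,beta=20))
```

```text
(no output)
```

View pics/c2c.png

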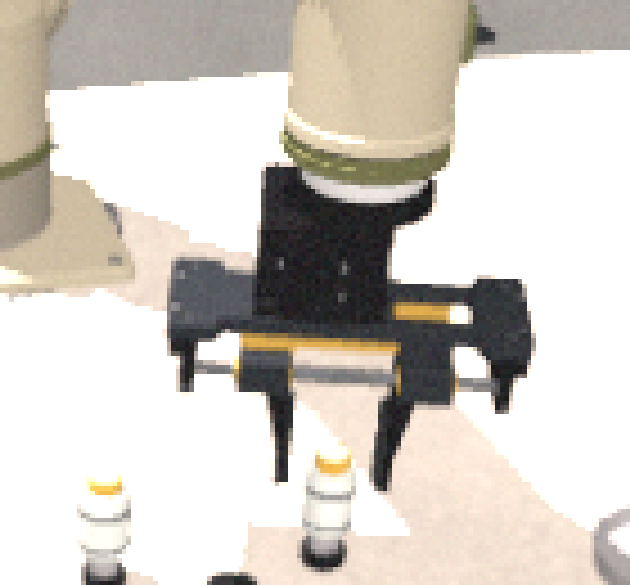

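View pics/c2d.png

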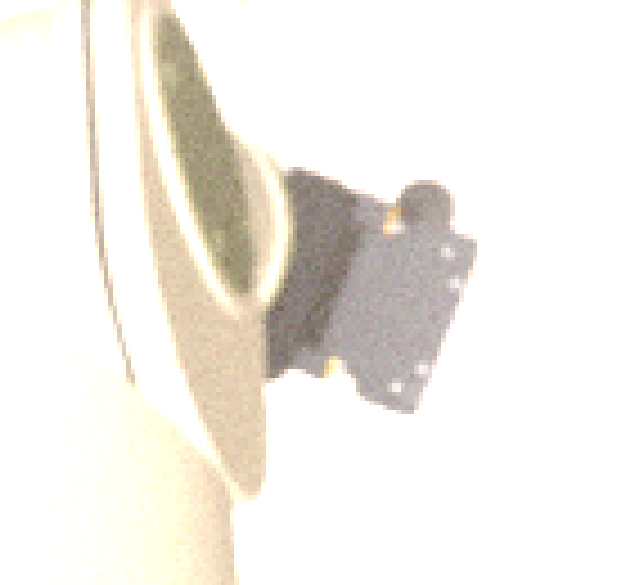

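```bash
cat >> geo.py <<'E'
def tri(c1,p1,c2,p2):
    o1,d1=ray(c1,[p1]);o2,d2=ray(c2,[p2]);d1=d1[0]/np.linalg.norm(d1);d2=d2[0]/np.linalg.norm(d2)
    A=np.c_[d1,-d2];s=np.linalg.lstsq(A,o2-o1,rcond=None)[0]
    a,b=o1+s[0]*d1,o2+s[1]*d2
    return (a+b)/2,np.linalg.norm(a-b)
E
python3 - <<'E'
from geo import *
c=pickle.load(open("scene_2.pkl","rb"));t=pickle.load(open("top_2.pkl","rb"))
T=lambda u,v:(180+u/4.5,200+v/4.5); S=lambda u,v:(290+u/4.5,60+v/4.5)
for a,b in(((412,410),(172,262)),((395,388),(182,274)),((422,370),(182,274)),((455,285),(180,303)),((475,238),(168,310))):print(tri(t,T(*a),c,S(*b)))
E
```

```text
(array([0.40196122, 0.06115247, 0.16597299]), np.float64(0.0022794973454283913))
(array([0.40942512, 0.06674535, 0.1621053 ]), np.float64(0.005852298859044215))
(array([0.41774051, 0.06010489, 0.16688675]), np.float64(0.002151280376685454))
(array([0.45063466, 0.04930525, 0.16831788]), np.float64(0.003273926779349251))
(array([0.46822804, 0.03995773, 0.17497747]), np.float64(0.0007744820373832133))
```

Run:
```python
from geo import *
c=pickle.load(open("scene_0.pkl","rb"))
u=np.array([.324,.946,0]);t=np.array([.203,.591,.1895])
for k in(-.048,.048):print(proj(c,[t+k*u, t+k*u+[0,0,.06]]).round(1).tolist())
b=c["img"][0:80,440:540,::-1]
cv2.imwrite('pics/c0g.png',cv2.convertScaleAbs(cv2.resize(b,None,fx=6,fy=6,interpolation=cv2.INTER_NEAREST),alpha=3,beta=20))
```

```text
[[460.8, 65.5], [465.4, 46.2]]
[[491.5, 67.6], [497.0, 48.5]]
```

View pics/c0g.png

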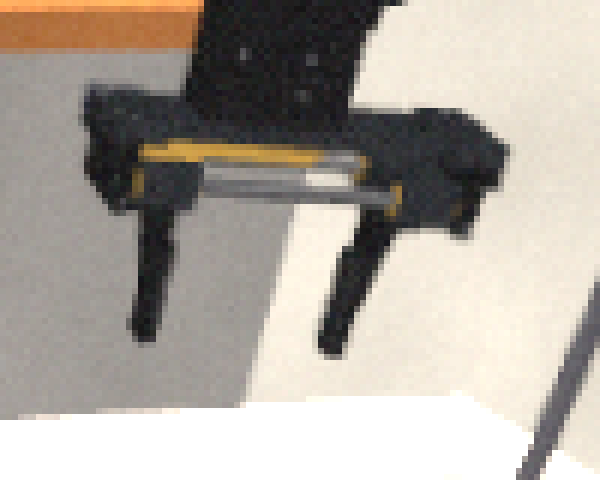

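Both poses show the drawn fingertips about 22 mm above the stated TCP, so I don't know which is right. I'll lower 6 mm, because then the grip lands on the barrel and clears the tray walls in either case.

Emit:
jog_arm([
  {"translation":[0,0,0],"twist":0},
  {"translation":[0,0,0],"twist":0},
  {"translation":[0,0,-3],"twist":0},
  {"translation":[0,0,-3],"twist":0},
  {"translation":[0,0,0],"twist":0},
], grip=0.35)

```text
time: 4.0
ee_pos: [0.4646, 0.138, 0.0186]
eef_rot: [-0.575, -0.411, 0.411, 0.576]
ft_force: [0.6, -0.1, -0.3]
width: 0.0561
```

Emit:
jog_arm([
  {"translation":[0,0,0],"twist":0},
  {"translation":[0,0,0],"twist":0},
  {"translation":[0,0,0],"twist":0},
  {"translation":[0,0,0],"twist":0},
  {"translation":[0,0,0],"twist":0},
  {"translation":[0,0,0],"twist":0},
  {"translation":[0,0,0],"twist":0},
], grip=1)

```text
time: 4.7
ee_pos: [0.4651, 0.1382, 0.0192]
eef_rot: [-0.575, -0.411, 0.411, 0.575]
ft_force: [0.5, 0.6, 0.3]
width: 0.0282
```

```bash
python3 look.py 3
python3 - <<'E'
import cv2
b=cv2.imread('pics/scene_3.png')[120:200,320:410]
cv2.imwrite('pics/c3b.png',cv2.convertScaleAbs(cv2.resize(b,None,fx=7,fy=7,interpolation=cv2.INTER_NEAREST),alpha=2.5,beta=10))
E
```

```text
{'time': 4.8, 'ee_pos': array([0.46505914, 0.13825111, 0.01923445]), 'eef_rot': array([-0.57545434, -0.41097499,  0.41077818,  0.5755112 ]), 'ft_force': array([-0.07991169,  0.12367274,  0.24879478]), 'width': 0.02820269910670188}
```

View pics/c3b.png

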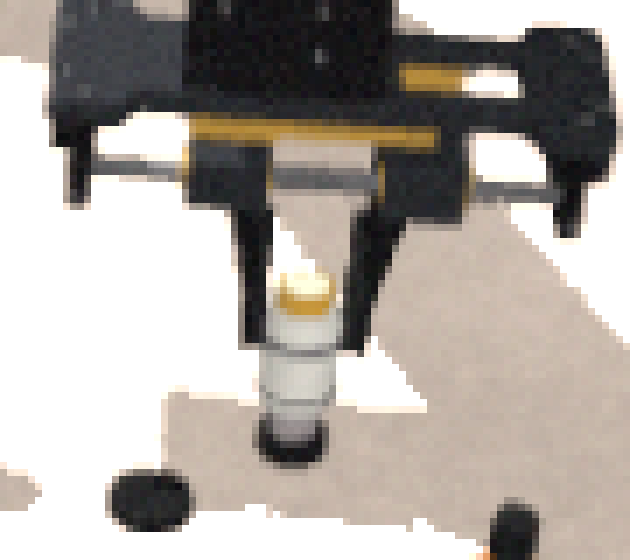

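Width 28.2 mm means a firm hold on the barrel. The picture shows the fingertips on either side of the barrel's upper groove. I'll lift a little and verify.

Emit:
jog_arm([
  {"translation":[0,0,5],"twist":0},
  {"translation":[0,0,10],"twist":0},
  {"translation":[0,0,20],"twist":0},
  {"translation":[0,0,20],"twist":0},
  {"translation":[0,0,0],"twist":0},
  {"translation":[0,0,0],"twist":0},
])

```text
time: 5.4
ee_pos: [0.4651, 0.1383, 0.0745]
eef_rot: [-0.575, -0.411, 0.41, 0.576]
ft_force: [-0.3, 0.1, -1.6]
width: 0.0284
```

```bash
python3 look.py 4
python3 - <<'E'
import cv2
b=cv2.imread('pics/scene_4.png')[100:180,320:410]
cv2.imwrite('pics/c4b.png',cv2.convertScaleAbs(cv2.resize(b,None,fx=7,fy=7,interpolation=cv2.INTER_NEAREST),alpha=2.5,beta=10))
E
```

```text
{'time': 5.5, 'ee_pos': array([0.46442974, 0.13793496, 0.07350314]), 'eef_rot': array([-0.57540105, -0.41049336,  0.41123502,  0.57558196]), 'ft_force': array([ 0.14352401, -0.53645996, -1.91320414]), 'width': 0.028240443043765363}
```

View pics/c4b.png

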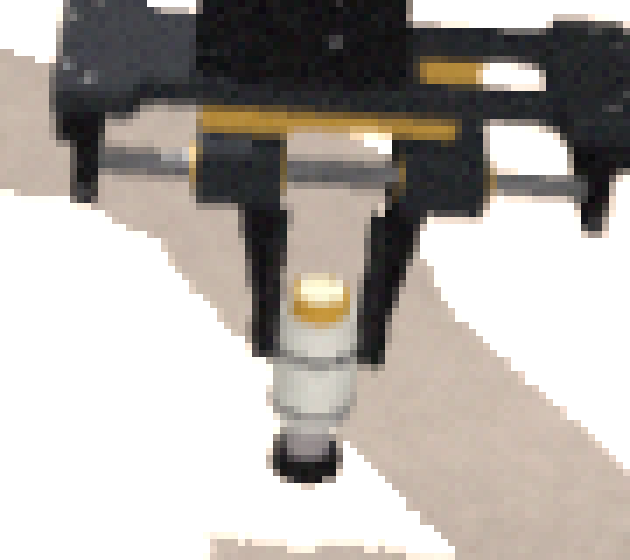

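Emit:
jog_arm([
  {"translation":[10,-6,0],"twist":0},
  {"translation":[18,-12,0],"twist":0},
  {"translation":[18,-12,0],"twist":0},
  {"translation":[18,-12,0],"twist":0},
  {"translation":[18,-12,0],"twist":0},
  {"translation":[18,-12,0],"twist":0},
  {"translation":[18,-12,0],"twist":0},
  {"translation":[18,-12,0],"twist":0},
  {"translation":[18,-12,0],"twist":0},
  {"translation":[18,-12,0],"twist":0},
  {"translation":[12,-7,0],"twist":0},
  {"translation":[6,0,-5],"twist":0},
  {"translation":[0,0,-15],"twist":0},
  {"translation":[0,0,-12],"twist":0},
  {"translation":[0,0,0],"twist":0},
  {"translation":[0,0,0],"twist":0},
])

```text
time: 7.1
ee_pos: [0.6542, 0.0176, 0.0415]
eef_rot: [-0.575, -0.411, 0.411, 0.576]
ft_force: [0.2, 0.9, -1.3]
width: 0.0283
```

```bash
python3 look.py 5; python3 st.py
python3 - <<'E'
import cv2
b=cv2.imread('pics/scene_5.png')[170:270,290:400]
cv2.imwrite('pics/c5b.png',cv2.convertScaleAbs(cv2.resize(b,None,fx=5.5,fy=5.5,interpolation=cv2.INTER_NEAREST),alpha=2.2,beta=10))
E
```

```text
{'time': 7.2, 'ee_pos': array([0.65511628, 0.01742472, 0.04268788]), 'eef_rot': array([ 0.5754823 ,  0.41122384, -0.41071052, -0.57535375]), 'ft_force': array([ 0.86369863, -0.16187956, -1.1993626 ]), 'width': 0.02818295802934757}
t 7.2 tcp mm [655.1  17.4  42.7] F [ 0.86 -0.16 -1.2 ] w 0.0282
jaw dir deg 71.1 
 [[ 0.324  0.001 -0.946]
 [ 0.946  0.     0.324]
 [ 0.    -1.    -0.001]]
[-0.4   0.53  0.41  1.56 -0.23  1.1   1.31]
```

View pics/c5b.png

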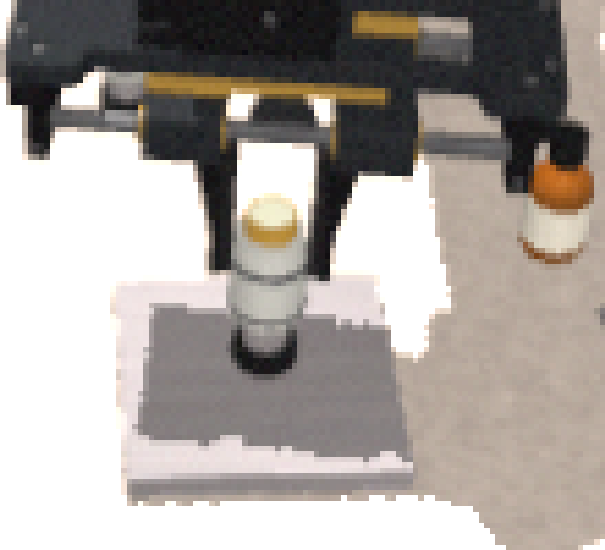

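Held upright over the plate centre. Pressing in stages.

Emit:
jog_arm([
  {"translation":[0,0,-4],"twist":0},
  {"translation":[0,0,-3],"twist":0},
  {"translation":[0,0,-2],"twist":0},
  {"translation":[0,0,-1],"twist":0},
  {"translation":[0,0,0],"twist":0},
  {"translation":[0,0,0],"twist":0},
])

```text
time: 7.8
ee_pos: [0.6552, 0.0172, 0.0325]
eef_rot: [0.576, 0.411, -0.411, -0.575]
ft_force: [-0.1, 0.5, 0.4]
width: 0.0284
```

Emit:
jog_arm([
  {"translation":[0,0,-2],"twist":0},
  {"translation":[0,0,-2],"twist":0},
  {"translation":[0,0,-1],"twist":0},
  {"translation":[0,0,0],"twist":0},
  {"translation":[0,0,0],"twist":0},
  {"translation":[0,0,0],"twist":0},
])

```text
time: 8.4
ee_pos: [0.6551, 0.0172, 0.0273]
eef_rot: [-0.575, -0.411, 0.411, 0.575]
ft_force: [0.3, 1.3, 2.2]
width: 0.0285
```

```bash
python3 look.py 6
python3 - <<'E'
import cv2
b=cv2.imread('pics/scene_6.png')[170:270,290:400]
cv2.imwrite('pics/c6b.png',cv2.convertScaleAbs(cv2.resize(b,None,fx=5.5,fy=5.5,interpolation=cv2.INTER_NEAREST),alpha=2.2,beta=10))
E
```

```text
{'time': 8.5, 'ee_pos': array([0.65506627, 0.01725672, 0.02727888]), 'eef_rot': array([-0.5754512 , -0.41098058,  0.41079567,  0.57549787]), 'ft_force': array([0.32450794, 1.41589985, 2.81753648]), 'width': 0.02846931198945345}
```

View pics/c6b.png

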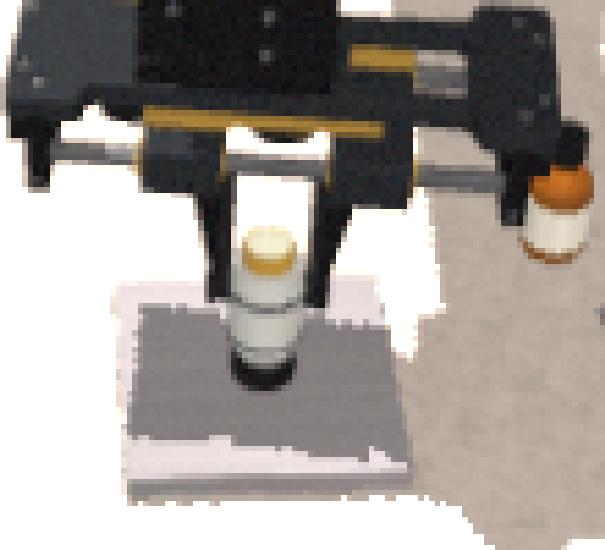

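Net force is about 4 N at about 7 mm of travel, and 2 N at first contact, with no slip visible. This objective is the weak one and goes in the dish.

Emit:
jog_arm([
  {"translation":[0,0,8],"twist":0},
  {"translation":[0,0,20],"twist":0},
  {"translation":[0,0,30],"twist":0},
  {"translation":[0,0,25],"twist":0},
  {"translation":[-5,12,10],"twist":0},
  {"translation":[-11,26,0],"twist":0},
  {"translation":[-11,26,0],"twist":0},
  {"translation":[-11,26,0],"twist":0},
  {"translation":[-11,26,0],"twist":0},
  {"translation":[-11,26,0],"twist":0},
  {"translation":[-11,26,0],"twist":0},
  {"translation":[-11,26,0],"twist":0},
  {"translation":[-11,26,0],"twist":0},
  {"translation":[-11,26,0],"twist":0},
  {"translation":[-11,26,0],"twist":0},
  {"translation":[-11,26,0],"twist":0},
  {"translation":[-8,15,-10],"twist":0},
  {"translation":[-2,5,-20],"twist":0},
  {"translation":[0,0,-20],"twist":0},
  {"translation":[0,0,0],"twist":0},
])

```text
time: 10.5
ee_pos: [0.5164, 0.3337, 0.0662]
eef_rot: [0.576, 0.409, -0.413, -0.575]
ft_force: [-0.3, -1.4, -1.4]
width: 0.028
```

```bash
python3 look.py 7
python3 - <<'E'
import cv2
b=cv2.imread('pics/scene_7.png')[110:220,360:490]
cv2.imwrite('pics/c7b.png',cv2.convertScaleAbs(cv2.resize(b,None,fx=5,fy=5,interpolation=cv2.INTER_NEAREST),alpha=2.2,beta=10))
E
```

```text
{'time': 10.6, 'ee_pos': array([0.51860065, 0.33444533, 0.06967007]), 'eef_rot': array([ 0.57574182,  0.41017246, -0.41124852, -0.57546031]), 'ft_force': array([-0.03882358, -0.15557519, -1.14077252]), 'width': 0.028075818710292265}
```

View pics/c7b.png

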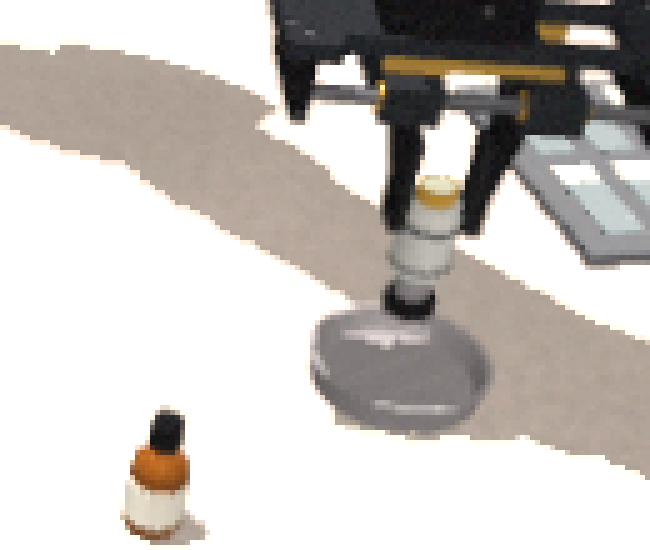

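Emit:
jog_arm([
  {"translation":[0,0,-20],"twist":0},
  {"translation":[0,0,-14],"twist":0},
  {"translation":[0,0,-7],"twist":0},
  {"translation":[0,0,-3],"twist":0},
  {"translation":[0,0,-2],"twist":0},
  {"translation":[0,0,0],"twist":0},
  {"translation":[0,0,0],"twist":0},
  {"translation":[0,0,0],"twist":0},
])

```text
time: 11.4
ee_pos: [0.5193, 0.3353, 0.0247]
eef_rot: [-0.575, -0.411, 0.411, 0.576]
ft_force: [0.4, 1.1, -1.0]
width: 0.0283
```

```bash
python3 st.py|head -1
```

```text
t 11.4 tcp mm [519.3 335.3  24.7] F [ 0.36  1.07 -0.97] w 0.0283
```

Emit:
jog_arm([
  {"translation":[0,0,-1],"twist":0},
  {"translation":[0,0,0],"twist":0},
  {"translation":[0,0,0],"twist":0},
])

```text
time: 11.7
ee_pos: [0.5191, 0.3353, 0.0234]
eef_rot: [-0.575, -0.411, 0.411, 0.576]
ft_force: [-0.2, 0.8, -0.3]
width: 0.0281
```

```bash
python3 st.py|head -1
```

```text
t 11.7 tcp mm [519.1 335.3  23.4] F [-0.19  0.79 -0.3 ] w 0.0281
```

Emit:
jog_arm([
  {"translation":[0,0,0],"twist":0},
  {"translation":[0,0,0],"twist":0},
  {"translation":[0,0,0],"twist":0},
  {"translation":[0,0,0],"twist":0},
  {"translation":[0,0,10],"twist":0},
  {"translation":[0,0,25],"twist":0},
  {"translation":[0,0,30],"twist":0},
  {"translation":[0,0,30],"twist":0},
  {"translation":[0,0,0],"twist":0},
], grip=0.2)

```text
time: 12.6
ee_pos: [0.5214, 0.3365, 0.1236]
eef_rot: [-0.575, -0.413, 0.408, 0.576]
ft_force: [0.6, -0.7, 0.9]
width: 0.0693
```

```bash
python3 look.py 8
python3 - <<'E'
import cv2
b=cv2.imread('pics/scene_8.png')[110:220,360:490]
cv2.imwrite('pics/c8b.png',cv2.convertScaleAbs(cv2.resize(b,None,fx=5,fy=5,interpolation=cv2.INTER_NEAREST),alpha=2.2,beta=10))
E
```

```text
{'time': 12.7, 'ee_pos': array([0.51938066, 0.33540839, 0.11928456]), 'eef_rot': array([-0.5753964 , -0.41150465,  0.41018825,  0.57561142]), 'ft_force': array([-0.25767636, -0.24166341, -0.4384784 ]), 'width': 0.06974160649703887}
```

View pics/c8b.png

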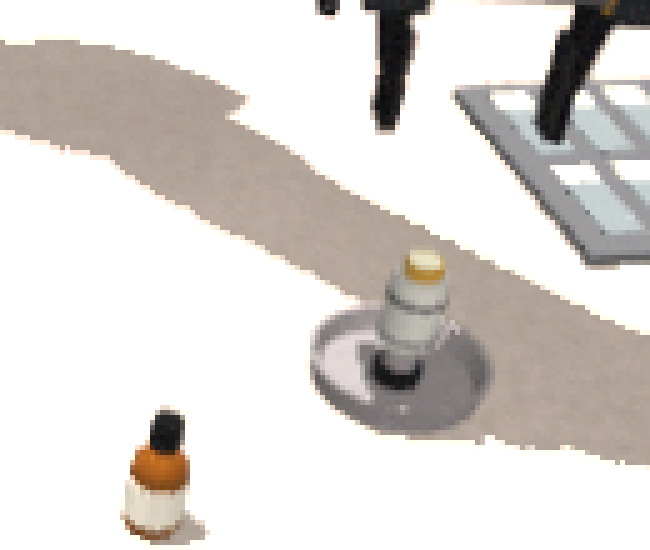

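Emit:
jog_arm([
  {"translation":[-3,-14,0],"twist":0},
  {"translation":[-5,-27,0],"twist":0},
  {"translation":[-5,-27,0],"twist":0},
  {"translation":[-5,-27,0],"twist":0},
  {"translation":[-5,-27,0],"twist":0},
  {"translation":[-5,-27,0],"twist":0},
  {"translation":[-5,-27,0],"twist":0},
  {"translation":[-5,-27,0],"twist":0},
  {"translation":[-5,-27,0],"twist":0},
  {"translation":[-5,-27,0],"twist":0},
  {"translation":[-5,-27,0],"twist":0},
  {"translation":[-5,-27,0],"twist":0},
  {"translation":[-3,-15,0],"twist":0},
  {"translation":[0,0,0],"twist":0},
  {"translation":[0,0,0],"twist":0},
], grip=0)

```text
time: 14.2
ee_pos: [0.4577, 0.0098, 0.1179]
eef_rot: [-0.575, -0.411, 0.411, 0.576]
ft_force: [-0.2, 0.4, -0.3]
width: 0.0872
```

```bash
python3 look.py 9
python3 - <<'E'
import cv2
b=cv2.imread('pics/scene_9.png')[100:220,250:390]
cv2.imwrite('pics/c9b.png',cv2.convertScaleAbs(cv2.resize(b,None,fx=5,fy=5,interpolation=cv2.INTER_NEAREST),alpha=2.2,beta=10))
E
```

```text
{'time': 14.3, 'ee_pos': array([0.45801212, 0.01035199, 0.11799051]), 'eef_rot': array([-0.57506922, -0.41130135,  0.41139121,  0.57522505]), 'ft_force': array([-0.09739836,  0.37876487, -0.13039811]), 'width': 0.08746446160967619}
```

View pics/c9b.png

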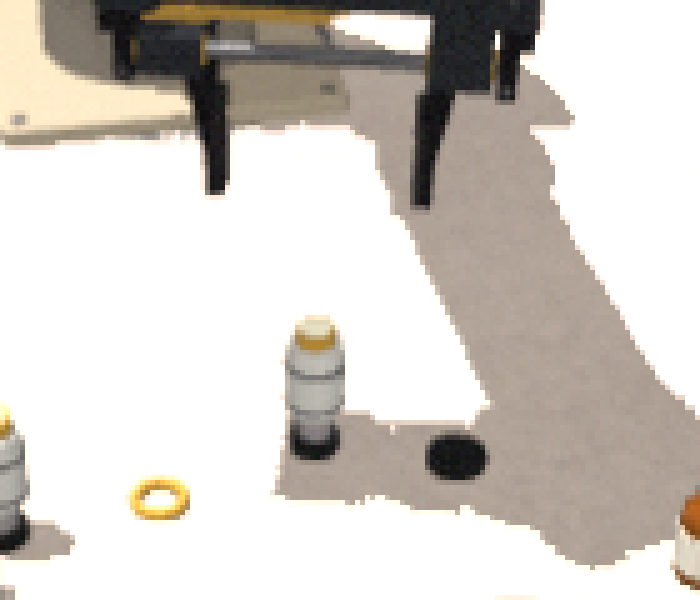

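Emit:
jog_arm([
  {"translation":[1,-1,-20],"twist":0},
  {"translation":[0,0,-25],"twist":0},
  {"translation":[0,0,-25],"twist":0},
  {"translation":[0,0,-18],"twist":0},
  {"translation":[0,0,-10],"twist":0},
  {"translation":[0,0,-5],"twist":0},
  {"translation":[0,0,0],"twist":0},
  {"translation":[0,0,0],"twist":0},
])

```text
time: 15.1
ee_pos: [0.4596, 0.0084, 0.0158]
eef_rot: [0.576, 0.411, -0.411, -0.575]
ft_force: [0.5, -0.0, 0.6]
width: 0.0871
```

Emit:
jog_arm([
  {"translation":[0,0,0],"twist":0},
  {"translation":[0,0,0],"twist":0},
  {"translation":[0,0,0],"twist":0},
  {"translation":[0,0,0],"twist":0},
  {"translation":[0,0,0],"twist":0},
  {"translation":[0,0,0],"twist":0},
  {"translation":[0,0,0],"twist":0},
  {"translation":[0,0,0],"twist":0},
  {"translation":[0,0,0],"twist":0},
  {"translation":[0,0,0],"twist":0},
], grip=1, grip_force=35)

```text
time: 16.1
ee_pos: [0.459, 0.0082, 0.0152]
eef_rot: [-0.575, -0.411, 0.411, 0.576]
ft_force: [0.8, 0.0, 0.4]
width: 0.0289
```

```bash
python3 look.py 10
python3 - <<'E'
import cv2
b=cv2.imread('pics/scene_10.png')[120:210,260:370]
cv2.imwrite('pics/c10b.png',cv2.convertScaleAbs(cv2.resize(b,None,fx=6,fy=6,interpolation=cv2.INTER_NEAREST),alpha=2.2,beta=10))
E
```

```text
{'time': 16.2, 'ee_pos': array([0.45901769, 0.00821671, 0.0151894 ]), 'eef_rot': array([-0.57545578, -0.41092828,  0.41081674,  0.57551559]), 'ft_force': array([-0.24228932,  0.01984062, -0.30304443]), 'width': 0.02871280177849516}
```

View pics/c10b.png

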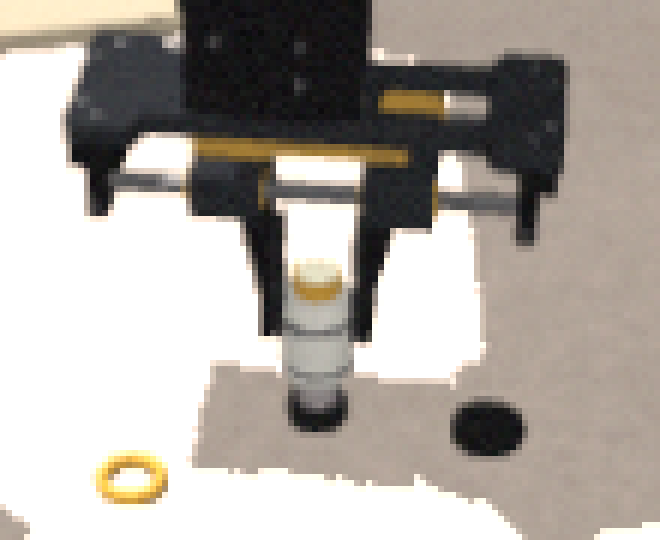

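Emit:
jog_arm([
  {"translation":[0,0,5],"twist":0},
  {"translation":[0,0,15],"twist":0},
  {"translation":[0,0,25],"twist":0},
  {"translation":[0,0,15],"twist":0},
  {"translation":[10,1,0],"twist":0},
  {"translation":[22,1,0],"twist":0},
  {"translation":[22,1,0],"twist":0},
  {"translation":[22,1,0],"twist":0},
  {"translation":[22,1,0],"twist":0},
  {"translation":[22,1,0],"twist":0},
  {"translation":[22,1,0],"twist":0},
  {"translation":[22,1,0],"twist":0},
  {"translation":[20,1,0],"twist":0},
  {"translation":[12,0,0],"twist":0},
  {"translation":[0,0,-10],"twist":0},
  {"translation":[0,0,-15],"twist":0},
  {"translation":[0,0,-8],"twist":0},
  {"translation":[0,0,-4],"twist":0},
  {"translation":[0,0,0],"twist":0},
  {"translation":[0,0,0],"twist":0},
])

```text
time: 18.2
ee_pos: [0.655, 0.0172, 0.0385]
eef_rot: [0.576, 0.411, -0.411, -0.575]
ft_force: [-0.4, 0.1, -1.6]
width: 0.0283
```

```bash
python3 look.py 11
python3 - <<'E'
import cv2
b=cv2.imread('pics/scene_11.png')[170:270,290:400]
cv2.imwrite('pics/c11b.png',cv2.convertScaleAbs(cv2.resize(b,None,fx=5.5,fy=5.5,interpolation=cv2.INTER_NEAREST),alpha=2.2,beta=10))
E
```

```text
{'time': 18.3, 'ee_pos': array([0.65534501, 0.01721767, 0.03886654]), 'eef_rot': array([ 0.57561298,  0.41125521, -0.41048615, -0.57536073]), 'ft_force': array([-0.30919102,  0.00365047, -1.15554242]), 'width': 0.02850831150625117}
```

View pics/c11b.png

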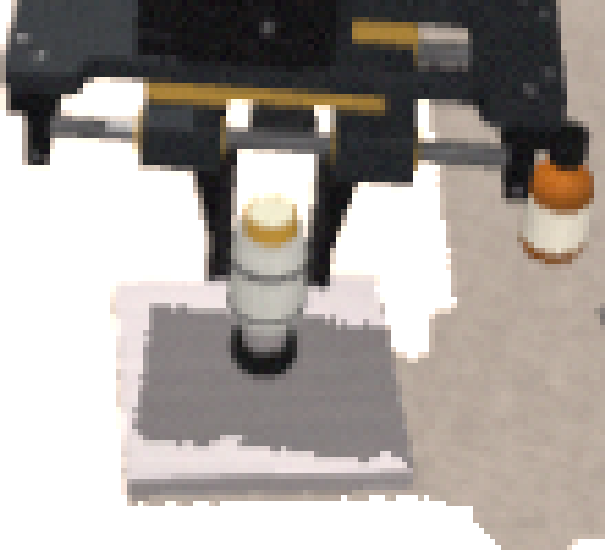

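Emit:
jog_arm([
  {"translation":[0,0,-5],"twist":0},
  {"translation":[0,0,-3],"twist":0},
  {"translation":[0,0,-2],"twist":0},
  {"translation":[0,0,-1],"twist":0},
  {"translation":[0,0,-1],"twist":0},
  {"translation":[0,0,-1],"twist":0},
  {"translation":[0,0,-1],"twist":0},
  {"translation":[0,0,-1],"twist":0},
  {"translation":[0,0,0],"twist":0},
  {"translation":[0,0,0],"twist":0},
  {"translation":[0,0,0],"twist":0},
])

```text
time: 19.4
ee_pos: [0.6557, 0.0172, 0.0244]
eef_rot: [0.576, 0.411, -0.41, -0.575]
ft_force: [-2.3, 1.1, 8.9]
width: 0.0289
```

```bash
python3 look.py 12
python3 - <<'E'
import cv2
b=cv2.imread('pics/scene_12.png')[170:270,290:400]
cv2.imwrite('pics/c12b.png',cv2.convertScaleAbs(cv2.resize(b,None,fx=5.5,fy=5.5,interpolation=cv2.INTER_NEAREST),alpha=2.2,beta=10))
E
```

```text
{'time': 19.5, 'ee_pos': array([0.65568566, 0.01721101, 0.02442397]), 'eef_rot': array([ 0.57566018,  0.41139718, -0.41030354, -0.57534226]), 'ft_force': array([-1.07966331,  0.81227846,  9.0585727 ]), 'width': 0.028623884169098626}
```

View pics/c12b.png

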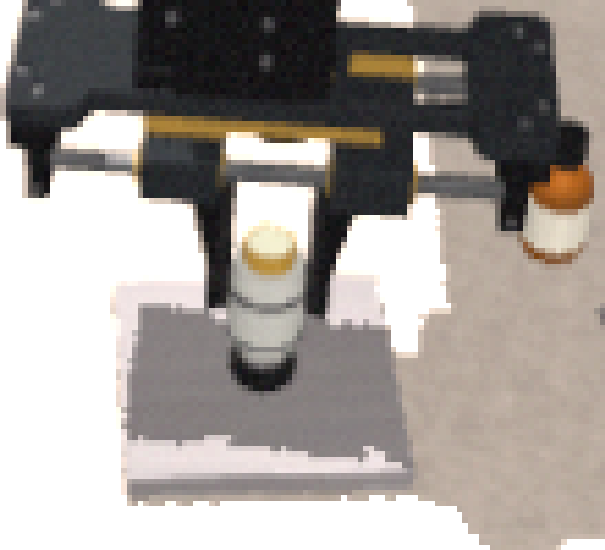

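Net force is about 10.4 N at about 6 mm of travel, so this one is sound. It goes to the far tray compartment.

Emit:
jog_arm([
  {"translation":[0,0,8],"twist":0},
  {"translation":[0,0,20],"twist":0},
  {"translation":[0,0,30],"twist":0},
  {"translation":[-4,-14,12],"twist":0},
  {"translation":[-7,-28,0],"twist":0},
  {"translation":[-7,-28,0],"twist":0},
  {"translation":[-7,-28,0],"twist":0},
  {"translation":[-7,-28,0],"twist":0},
  {"translation":[-7,-28,0],"twist":0},
  {"translation":[-7,-28,0],"twist":0},
  {"translation":[-7,-28,0],"twist":0},
  {"translation":[-7,-28,0],"twist":0},
  {"translation":[-7,-28,0],"twist":0},
  {"translation":[-7,-28,0],"twist":0},
  {"translation":[-4,-18,0],"twist":0},
  {"translation":[-2,-8,-10],"twist":0},
  {"translation":[0,0,-20],"twist":0},
  {"translation":[0,0,-10],"twist":0},
  {"translation":[0,0,0],"twist":0},
  {"translation":[0,0,0],"twist":0},
])

```text
time: 21.5
ee_pos: [0.5751, -0.3023, 0.0531]
eef_rot: [-0.575, -0.411, 0.411, 0.575]
ft_force: [-0.1, 0.9, -1.0]
width: 0.0287
```

```bash
python3 look.py 13
python3 - <<'E'
import cv2
b=cv2.imread('pics/scene_13.png')[150:270,130:270]
cv2.imwrite('pics/c13b.png',cv2.convertScaleAbs(cv2.resize(b,None,fx=5,fy=5,interpolation=cv2.INTER_NEAREST),alpha=1.6,beta=10))
E
```

```text
{'time': 21.6, 'ee_pos': array([ 0.57555618, -0.30276362,  0.05391652]), 'eef_rot': array([ 0.57567184,  0.41125651, -0.4107952 , -0.57508027]), 'ft_force': array([ 0.41804405,  0.58582325, -1.06156982]), 'width': 0.028292521264369347}
```

View pics/c13b.png

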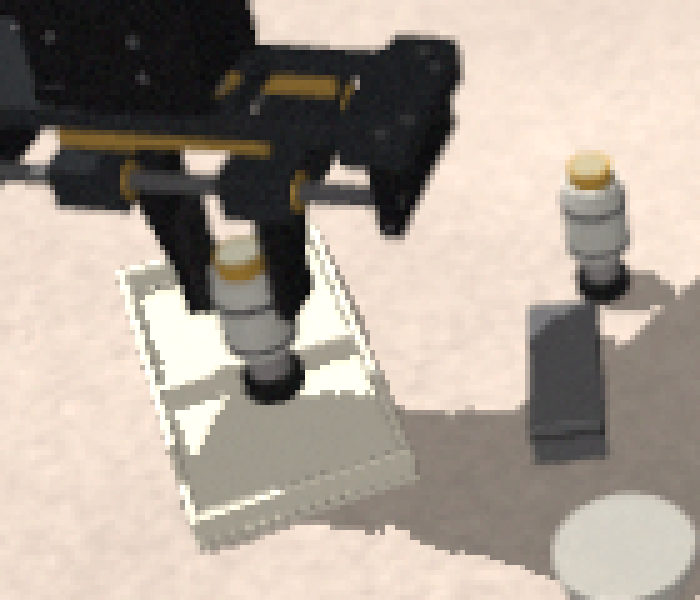

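Emit:
jog_arm([
  {"translation":[0,0,-14],"twist":0},
  {"translation":[0,0,-10],"twist":0},
  {"translation":[0,0,-6],"twist":0},
  {"translation":[0,0,-3],"twist":0},
  {"translation":[0,0,-1],"twist":0},
  {"translation":[0,0,0],"twist":0},
  {"translation":[0,0,0],"twist":0},
  {"translation":[0,0,0],"twist":0},
])

```text
time: 22.4
ee_pos: [0.575, -0.303, 0.0193]
eef_rot: [0.576, 0.411, -0.411, -0.575]
ft_force: [-0.3, -0.1, -0.4]
width: 0.0286
```

```bash
python3 st.py|head -1
```

```text
t 22.4 tcp mm [ 575.  -303.    19.3] F [-0.28 -0.1  -0.37] w 0.0286
```

Force shows it is touching the floor. Releasing and rising.

Emit:
jog_arm([
  {"translation":[0,0,0],"twist":0},
  {"translation":[0,0,0],"twist":0},
  {"translation":[0,0,0],"twist":0},
  {"translation":[0,0,0],"twist":0},
  {"translation":[0,0,10],"twist":0},
  {"translation":[0,0,25],"twist":0},
  {"translation":[0,0,30],"twist":0},
  {"translation":[0,0,30],"twist":0},
  {"translation":[0,0,5],"twist":0},
  {"translation":[0,0,0],"twist":0},
], grip=0.2)

```text
time: 23.4
ee_pos: [0.5757, -0.3032, 0.1208]
eef_rot: [0.576, 0.411, -0.41, -0.575]
ft_force: [0.4, 0.2, 0.1]
width: 0.0694
```

```bash
python3 look.py 14
python3 - <<'E'
import cv2
b=cv2.imread('pics/scene_14.png')[150:270,130:270]
cv2.imwrite('pics/c14b.png',cv2.convertScaleAbs(cv2.resize(b,None,fx=5,fy=5,interpolation=cv2.INTER_NEAREST),alpha=1.6,beta=10))
E
python3 find.py 14
```

```text
{'time': 23.5, 'ee_pos': array([ 0.57460447, -0.30250411,  0.11845639]), 'eef_rot': array([-0.57511234, -0.41077011,  0.410989  ,  0.57584873]), 'ft_force': array([-0.3033674 ,  0.95267753, -0.13706404]), 'width': 0.06924454589362751}
top [452 204  10   9  34] [456.  208.6] z74: [ 0.5735 -0.303   0.072 ]
top [140 219   9  11  76] [143.4 224.3] z74: [0.5198 0.3373 0.072 ]
top [380 239  11  10  88] [385.1 243.5] z74: [ 0.4965 -0.154   0.072 ]
top [339 242   6   4  10] [341.6 243.6] z74: [ 0.4938 -0.0654  0.072 ]
top [338 245  13  11  38] [345.4 251.1] z74: [ 0.4788 -0.0734  0.072 ]
scene [441 160   8   7  41] [444.4 162.7] z74: [0.5171 0.3371 0.072 ]
scene [243 180  10   8  46] [247.2 183.1] z74: [ 0.4961 -0.1558  0.072 ]
scene [276 195   5   6  11] [277.5 197.4] z74: [ 0.563  -0.0959  0.072 ]
scene [180 209   6   5  10] [182.8 210.5] z74: [ 0.5628 -0.2993  0.072 ]
```

View pics/c14b.png

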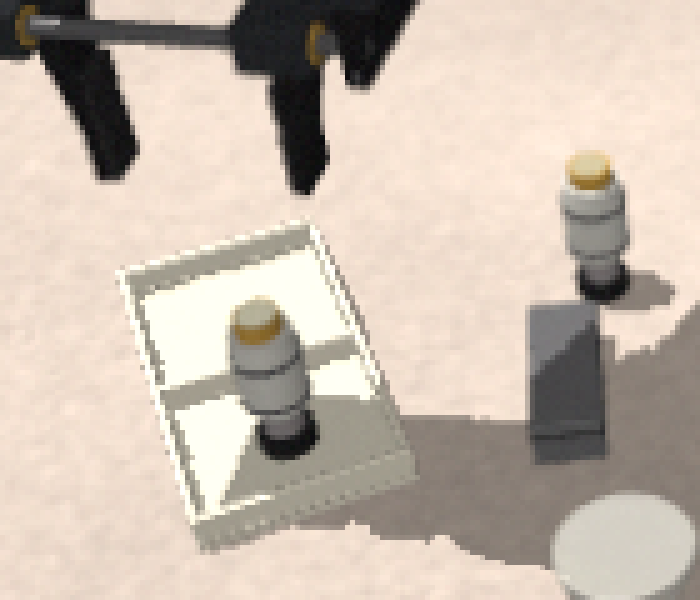

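Emit:
jog_arm([
  {"translation":[-7,12,0],"twist":0},
  {"translation":[-14,27,0],"twist":0},
  {"translation":[-14,27,0],"twist":0},
  {"translation":[-14,27,0],"twist":0},
  {"translation":[-14,27,0],"twist":0},
  {"translation":[-11,18,0],"twist":0},
  {"translation":[-5,10,0],"twist":0},
  {"translation":[0,0,0],"twist":0},
  {"translation":[0,0,0],"twist":0},
], grip=0)

```text
time: 24.4
ee_pos: [0.4962, -0.1556, 0.119]
eef_rot: [0.576, 0.411, -0.411, -0.575]
ft_force: [-0.3, -0.4, 0.2]
width: 0.0869
```

```bash
python3 st.py
```

```text
t 24.4 tcp mm [ 496.2 -155.6  119. ] F [-0.34 -0.4   0.23] w 0.0869
jaw dir deg 71.0 
 [[ 0.325 -0.    -0.946]
 [ 0.946 -0.     0.325]
 [-0.    -1.    -0.   ]]
[-0.32  0.16  0.59  1.86 -0.1   1.15  1.55]
```

Emit:
jog_arm([
  {"translation":[0,1,-20],"twist":0},
  {"translation":[0,0,-25],"twist":0},
  {"translation":[0,0,-25],"twist":0},
  {"translation":[0,0,-18],"twist":0},
  {"translation":[0,0,-10],"twist":0},
  {"translation":[0,0,-6],"twist":0},
  {"translation":[0,0,0],"twist":0},
  {"translation":[0,0,0],"twist":0},
])

```text
time: 25.2
ee_pos: [0.4965, -0.1543, 0.0158]
eef_rot: [0.576, 0.411, -0.411, -0.575]
ft_force: [-0.1, 0.3, -0.4]
width: 0.0872
```

Emit:
jog_arm([
  {"translation":[0,0,0],"twist":0},
  {"translation":[0,0,0],"twist":0},
  {"translation":[0,0,0],"twist":0},
  {"translation":[0,0,0],"twist":0},
  {"translation":[0,0,0],"twist":0},
  {"translation":[0,0,0],"twist":0},
  {"translation":[0,0,0],"twist":0},
  {"translation":[0,0,0],"twist":0},
  {"translation":[0,0,0],"twist":0},
  {"translation":[0,0,0],"twist":0},
], grip=1, grip_force=35)

```text
time: 26.2
ee_pos: [0.4959, -0.154, 0.0152]
eef_rot: [-0.576, -0.411, 0.411, 0.576]
ft_force: [-1.3, -0.8, 0.9]
width: 0.0289
```

```bash
python3 look.py 15
python3 - <<'E'
import cv2
b=cv2.imread('pics/scene_15.png')[140:240,190:310]
cv2.imwrite('pics/c15b.png',cv2.convertScaleAbs(cv2.resize(b,None,fx=5,fy=5,interpolation=cv2.INTER_NEAREST),alpha=2.2,beta=10))
E
```

```text
{'time': 26.3, 'ee_pos': array([ 0.49595958, -0.15395198,  0.01516734]), 'eef_rot': array([-0.57551604, -0.41081828,  0.410837  ,  0.57551942]), 'ft_force': array([-0.30569895, -0.43729368, -0.24494439]), 'width': 0.02857023069478458}
```

View pics/c15b.png

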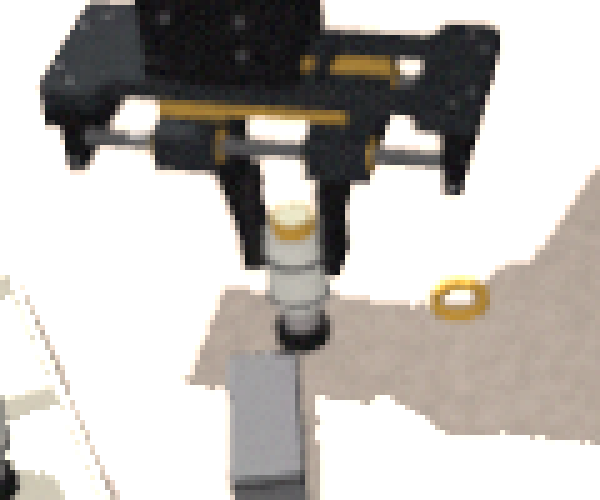

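Emit:
jog_arm([
  {"translation":[0,0,5],"twist":0},
  {"translation":[0,0,15],"twist":0},
  {"translation":[0,0,25],"twist":0},
  {"translation":[0,0,15],"twist":0},
  {"translation":[9,10,0],"twist":0},
  {"translation":[18,19,0],"twist":0},
  {"translation":[18,19,0],"twist":0},
  {"translation":[18,19,0],"twist":0},
  {"translation":[18,19,0],"twist":0},
  {"translation":[18,19,0],"twist":0},
  {"translation":[18,19,0],"twist":0},
  {"translation":[18,19,0],"twist":0},
  {"translation":[16,18,0],"twist":0},
  {"translation":[8,10,0],"twist":0},
  {"translation":[0,0,-10],"twist":0},
  {"translation":[0,0,-15],"twist":0},
  {"translation":[0,0,-8],"twist":0},
  {"translation":[0,0,-4],"twist":0},
  {"translation":[0,0,0],"twist":0},
  {"translation":[0,0,0],"twist":0},
])

```text
time: 28.3
ee_pos: [0.6551, 0.0168, 0.0385]
eef_rot: [0.576, 0.411, -0.411, -0.576]
ft_force: [-0.6, 0.0, -1.8]
width: 0.0287
```

```bash
python3 look.py 16
python3 - <<'E'
import cv2
b=cv2.imread('pics/scene_16.png')[170:270,290:400]
cv2.imwrite('pics/c16b.png',cv2.convertScaleAbs(cv2.resize(b,None,fx=5.5,fy=5.5,interpolation=cv2.INTER_NEAREST),alpha=2.2,beta=10))
E
```

```text
{'time': 28.4, 'ee_pos': array([0.655349  , 0.01700589, 0.03882701]), 'eef_rot': array([ 0.5756703 ,  0.41114855, -0.41044479, -0.57540911]), 'ft_force': array([ 0.33067096,  0.40192484, -1.12704375]), 'width': 0.02857557578112251}
```

View pics/c16b.png

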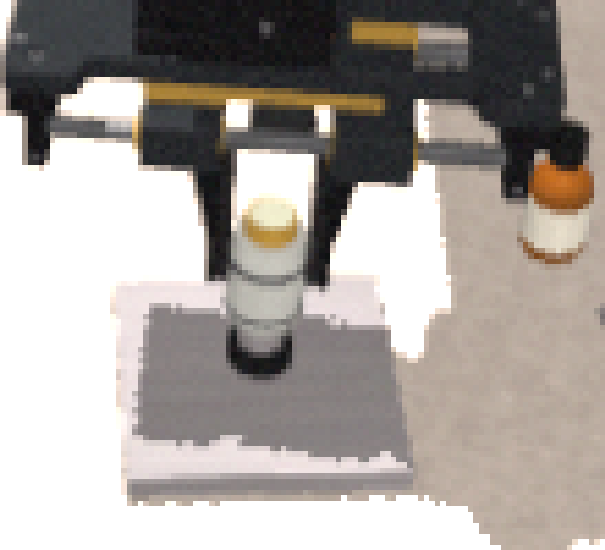

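Emit:
jog_arm([
  {"translation":[0,0,-5],"twist":0},
  {"translation":[0,0,-3],"twist":0},
  {"translation":[0,0,-2],"twist":0},
  {"translation":[0,0,-1],"twist":0},
  {"translation":[0,0,-1],"twist":0},
  {"translation":[0,0,-1],"twist":0},
  {"translation":[0,0,-1],"twist":0},
  {"translation":[0,0,-1],"twist":0},
  {"translation":[0,0,0],"twist":0},
  {"translation":[0,0,0],"twist":0},
  {"translation":[0,0,0],"twist":0},
])

```text
time: 29.5
ee_pos: [0.6557, 0.0169, 0.0244]
eef_rot: [0.576, 0.411, -0.41, -0.575]
ft_force: [-2.5, -0.1, 9.1]
width: 0.0284
```

```bash
python3 look.py 17
python3 - <<'E'
import cv2
b=cv2.imread('pics/scene_17.png')[170:270,290:400]
cv2.imwrite('pics/c17b.png',cv2.convertScaleAbs(cv2.resize(b,None,fx=5.5,fy=5.5,interpolation=cv2.INTER_NEAREST),alpha=2.2,beta=10))
E
```

```text
{'time': 29.6, 'ee_pos': array([0.65570387, 0.01688485, 0.02443922]), 'eef_rot': array([ 0.57581374,  0.41127068, -0.41027398, -0.57530012]), 'ft_force': array([-2.63577556, -0.37254781,  8.88878101]), 'width': 0.028344475967813358}
```

View pics/c17b.png

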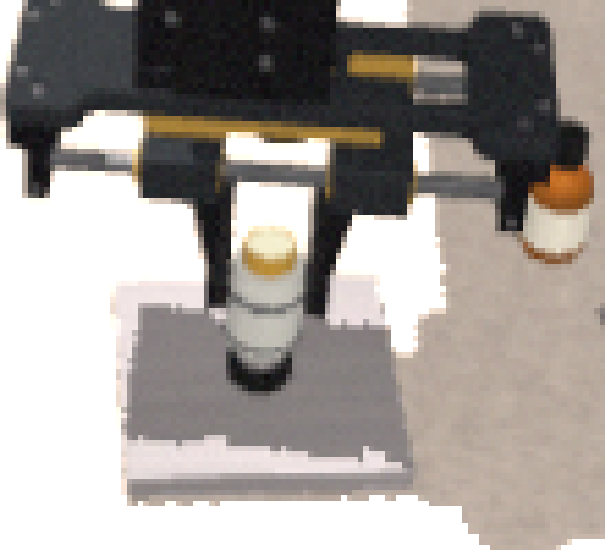

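Also sound, with a net force of about 10.4 N. It goes to the near compartment.

Emit:
jog_arm([
  {"translation":[0,0,8],"twist":0},
  {"translation":[0,0,20],"twist":0},
  {"translation":[0,0,30],"twist":0},
  {"translation":[-8,-16,12],"twist":0},
  {"translation":[-14,-29,0],"twist":0},
  {"translation":[-14,-29,0],"twist":0},
  {"translation":[-14,-29,0],"twist":0},
  {"translation":[-14,-29,0],"twist":0},
  {"translation":[-14,-29,0],"twist":0},
  {"translation":[-14,-29,0],"twist":0},
  {"translation":[-14,-29,0],"twist":0},
  {"translation":[-14,-29,0],"twist":0},
  {"translation":[-14,-29,0],"twist":0},
  {"translation":[-14,-29,0],"twist":0},
  {"translation":[-13,-25,0],"twist":0},
  {"translation":[-6,-10,0],"twist":0},
  {"translation":[0,0,-20],"twist":0},
  {"translation":[0,0,-20],"twist":0},
  {"translation":[0,0,0],"twist":0},
  {"translation":[0,0,0],"twist":0},
])

```text
time: 31.6
ee_pos: [0.4878, -0.3235, 0.0532]
eef_rot: [-0.575, -0.411, 0.411, 0.576]
ft_force: [0.4, -0.3, -0.5]
width: 0.0289
```

```bash
python3 look.py 18
python3 - <<'E'
import cv2
b=cv2.imread('pics/scene_18.png')[140:260,130:270]
cv2.imwrite('pics/c18b.png',cv2.convertScaleAbs(cv2.resize(b,None,fx=5,fy=5,interpolation=cv2.INTER_NEAREST),alpha=1.6,beta=10))
E
```

```text
{'time': 31.7, 'ee_pos': array([ 0.48852455, -0.32401091,  0.05418366]), 'eef_rot': array([ 0.57578981,  0.41119163, -0.41070224, -0.57507495]), 'ft_force': array([ 0.27064827,  0.07007995, -1.62914569]), 'width': 0.028814407313816844}
```

View pics/c18b.png

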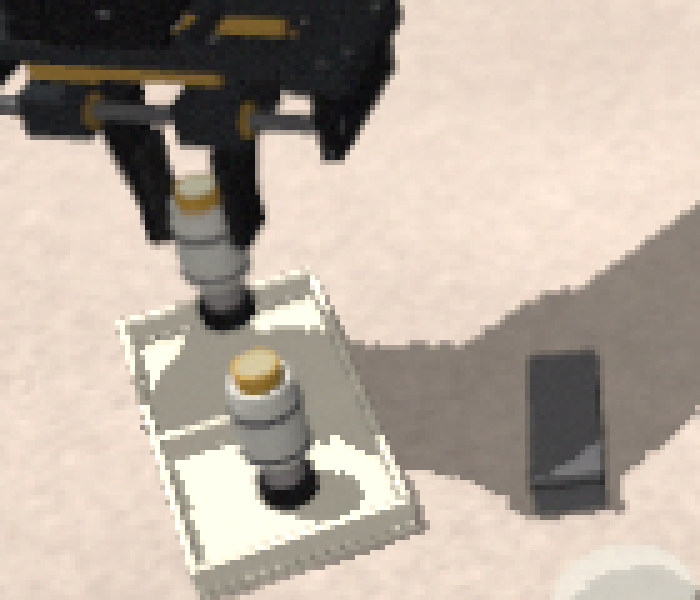

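Emit:
jog_arm([
  {"translation":[0,0,-14],"twist":0},
  {"translation":[0,0,-10],"twist":0},
  {"translation":[0,0,-6],"twist":0},
  {"translation":[0,0,-3],"twist":0},
  {"translation":[0,0,-1],"twist":0},
  {"translation":[0,0,0],"twist":0},
  {"translation":[0,0,0],"twist":0},
  {"translation":[0,0,0],"twist":0},
])

```text
time: 32.5
ee_pos: [0.488, -0.3239, 0.0193]
eef_rot: [0.576, 0.411, -0.411, -0.575]
ft_force: [0.1, 0.0, -1.4]
width: 0.0287
```

```bash
python3 st.py|head -1
```

```text
t 32.5 tcp mm [ 488.  -323.9   19.3] F [ 0.13  0.02 -1.42] w 0.0287
```

Emit:
jog_arm([
  {"translation":[0,0,-1],"twist":0},
  {"translation":[0,0,0],"twist":0},
  {"translation":[0,0,0],"twist":0},
])

```text
time: 32.8
ee_pos: [0.4883, -0.3241, 0.0186]
eef_rot: [0.576, 0.411, -0.411, -0.575]
ft_force: [-1.4, 0.2, 3.7]
width: 0.0285
```

```bash
python3 st.py|head -1
```

```text
t 32.8 tcp mm [ 488.3 -324.1   18.6] F [-1.39  0.15  3.74] w 0.0285
```

Emit:
jog_arm([
  {"translation":[0,0,0.5],"twist":0},
  {"translation":[0,0,0],"twist":0},
])

```text
time: 33.0
ee_pos: [0.4882, -0.324, 0.0189]
eef_rot: [0.576, 0.411, -0.411, -0.575]
ft_force: [0.4, -0.1, 3.3]
width: 0.0291
```

Emit:
jog_arm([
  {"translation":[0,0,0],"twist":0},
  {"translation":[0,0,0],"twist":0},
  {"translation":[0,0,0],"twist":0},
  {"translation":[0,0,0],"twist":0},
  {"translation":[0,0,10],"twist":0},
  {"translation":[0,0,25],"twist":0},
  {"translation":[0,0,30],"twist":0},
  {"translation":[0,0,30],"twist":0},
  {"translation":[0,0,30],"twist":0},
  {"translation":[0,0,0],"twist":0},
  {"translation":[0,0,0],"twist":0},
], grip=0.2)

```text
time: 34.1
ee_pos: [0.4883, -0.324, 0.1446]
eef_rot: [0.576, 0.411, -0.41, -0.575]
ft_force: [0.3, -0.2, -0.5]
width: 0.0695
```

```bash
python3 look.py 19; python3 find.py 19
python3 - <<'E'
import cv2
b=cv2.imread('pics/scene_19.png')[140:280,140:480]
cv2.imwrite('pics/c19b.png',cv2.convertScaleAbs(cv2.resize(b,None,fx=2.3,fy=2.3,interpolation=2),alpha=1.5,beta=10))
b=cv2.imread('pics/top_19.png')[130:290,110:490]
cv2.imwrite('pics/c19t.png',cv2.convertScaleAbs(cv2.resize(b,None,fx=2.1,fy=2.1,interpolation=2),alpha=1.5,beta=10))
E
```

```text
{'time': 34.2, 'ee_pos': array([ 0.48755189, -0.32346357,  0.14299365]), 'eef_rot': array([-0.5750707 , -0.41072094,  0.41101123,  0.57590952]), 'ft_force': array([-0.82372628,  0.35851806, -0.09788661]), 'width': 0.0695894201303525}
top [451 203  12  10  90] [456.6 207.5] z74: [ 0.5759 -0.3043  0.072 ]
top [140 219   9  11  74] [143.3 224.4] z74: [0.5197 0.3375 0.072 ]
top [344 242   7   6  11] [346.9 244.7] z74: [ 0.4918 -0.0762  0.072 ]
top [464 250   6   6  13] [466.4 253. ] z74: [ 0.482 -0.322  0.072]
scene [441 160   8   5  32] [444.8 161.9] z74: [0.5142 0.3398 0.072 ]
scene [168 187   8   4  14] [171.4 188.1] z74: [ 0.4772 -0.3267  0.072 ]
scene [176 210  11   9  57] [180.5 212.8] z74: [ 0.5692 -0.304   0.072 ]
```

View pics/c19b.png

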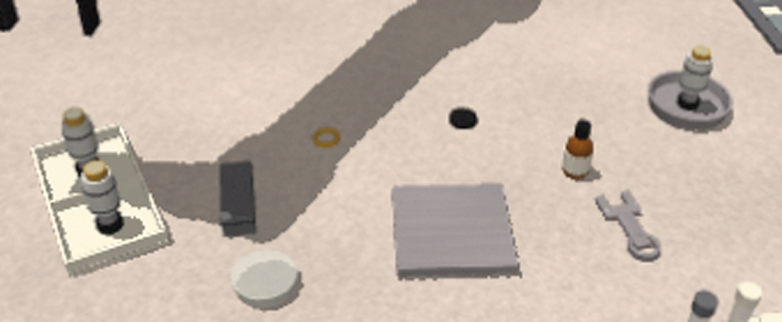

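View pics/c19t.png

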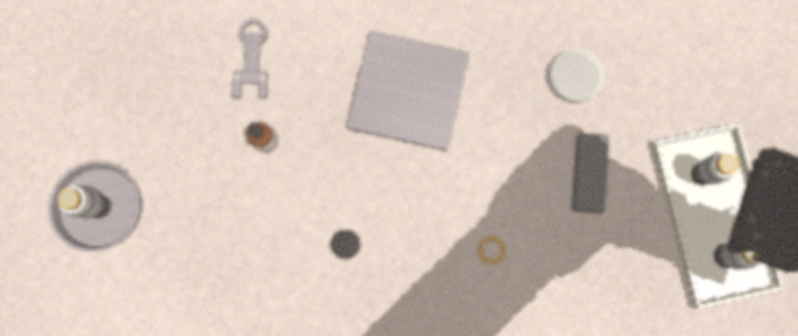

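Emit:
jog_arm([
  {"translation":[0,20,20],"twist":0},
  {"translation":[0,30,20],"twist":0},
  {"translation":[0,30,0],"twist":0},
  {"translation":[0,30,0],"twist":0},
  {"translation":[0,20,0],"twist":0},
  {"translation":[0,0,0],"twist":0},
  {"translation":[0,0,0],"twist":0},
  {"translation":[0,0,0],"twist":0},
])

```text
time: 35.0
ee_pos: [0.4875, -0.195, 0.1833]
eef_rot: [-0.576, -0.41, 0.411, 0.576]
ft_force: [0.6, -0.5, 0.7]
width: 0.0695
```

```bash
python3 look.py 20; sed -i 's/0.072)/0.074)/' find.py; python3 find.py 20
python3 - <<'E'
import cv2
b=cv2.imread('pics/scene_20.png')[140:280,140:480]
cv2.imwrite('pics/c20b.png',cv2.convertScaleAbs(cv2.resize(b,None,fx=2.3,fy=2.3,interpolation=2),alpha=1.5,beta=10))
E
```

```text
{'time': 35.1, 'ee_pos': array([ 0.48764424, -0.19500435,  0.18342277]), 'eef_rot': array([-0.5758484 , -0.41011183,  0.41055081,  0.57589491]), 'ft_force': array([0.45205769, 0.08592305, 0.37623819]), 'width': 0.06961753192125746}
top [451 203   9   8  39] [454.3 205.8] z74: [ 0.5789 -0.2989  0.074 ]
top [140 219   9  11  74] [143.3 224.4] z74: [0.5193 0.3366 0.074 ]
top [338 242  13  14  71] [344.5 248.6] z74: [ 0.4837 -0.0713  0.074 ]
scene [441 160   9   5  32] [444.9 162. ] z74: [0.5172 0.3379 0.074 ]
scene [440 164   8   3   8] [443.5 165.6] z74: [0.5313 0.3264 0.074 ]
scene [167 187  10   8  44] [171.2 189.5] z74: [ 0.4853 -0.3261  0.074 ]
scene [276 195  11   9  39] [280.3 198.4] z74: [ 0.5704 -0.0909  0.074 ]
scene [176 209  10  10  55] [180.3 212.7] z74: [ 0.5714 -0.3039  0.074 ]
```

View pics/c20b.png

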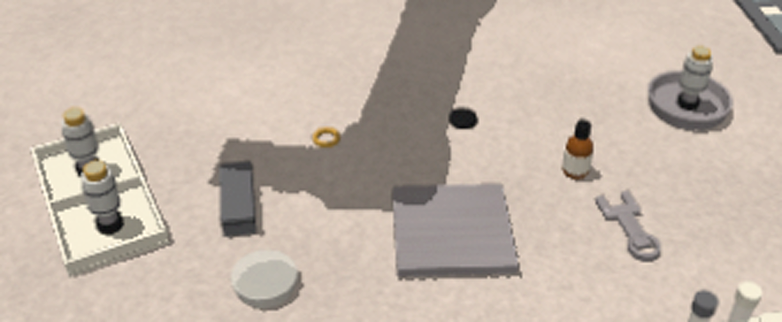

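All three stand upright and centred: two in the tray (one per compartment) and one in the dish. The bystanders have not moved and the arm is clear.

```bash
python3 -c "
from bench import *
print(close_job())"
```

```text
the job is handed in; nothing more can be done
None
```

I tested all three objectives one at a time on the plate, put each one away, and handed the job in at about 35 s of the 72 s.

| Objective (start position) | Net force when pressed | Travel | Result | Put away in |
|---|---|---|---|---|
| Nearest the dish | about 4 N (2 N at first contact) | about 7 mm | weak | round dish |
| Middle one | about 10.4 N | about 6 mm | sound | tray compartment farther from the robot |
| Next to the slide box | about 10.4 N | about 6 mm | sound | tray compartment nearer the robot |

**Last checks:** The final pictures showed all three standing upright. Their tops were within about 10 mm of the centres of the dish and compartments. The bystanders looked unmoved, and the gripper was open and well clear.

**Disagreements:**
- **Fingertip height:** the camera showed the fingertips about 20 mm higher than the stated TCP. I set the grip height so that it would work either way.
- **Grip width:** it read about 28.5 mm on the 30 mm barrel, but I saw no slip.
- **Third objective:** it looked tilted by 2–3 degrees while held, and pressed lightly on the floor (about 4–5 N) just before release. It stood upright afterwards.

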